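Clear the spoiled food into the food-waste recycler and start it

ROBOT

A 6-joint arm with a two-finger parallel gripper is mounted at the origin on a cart in front of the work surface, level with it; the furniture and walls round the work are solid. World frame = base frame: x ahead of the robot, y to its left, z up, the work surface at z = 0. Lengths are in mm, angles in rad, forces in N, time in s.
With the tool pointing down it reaches from about 350 to 875 mm from the base axis. Payload 4.2 kg.
Tool frame: the origin (TCP) lies at the centre of the arm's flange, where the gripper is bolted on; the fingertips stand 173 mm ahead of it and the grasp point (between the pads) lies 155 mm ahead of it; z points along the fingers, y is the line along which they close (so a half turn about z gives the same grasp; the last joint's range is limited). The gripper opens to 85 mm and grips with 20 to 120 N. Pads are 22 mm wide; open, the fingers measure 114 mm over their backs; the gripper's body (76 mm by 85 mm) begins 54 mm behind the grasp point. The pads swing forward as they close: fully open they stand 13 mm farther back than shut.
Start: joints at [1.422, 0.385, 0.008, 0, -1.194, -0.259], TCP at [247.836, 573.74, 404.712] pointing down, gripper open.
Joint ranges: [-3.14, 3.14], [-1.21, 2.06], [-1.07, 1.41], [-3.16, 2.05], [-2.99, -0.16], [-3.1, 3.1]. Speed limits (rad/s): [2.79, 2.79, 3.14, 3.14, 3.14, 3.14].

INTERFACE

Orientations are given as a rotation vector (axis times angle).
In Python, from bench import * gives the robot as it stands.
- The arm moves only by the tool drive_tool, never from a script. Its argument "plan" is a list that holds one entry, the list of rows, each a list of 7 numbers: the turn, a rotation vector about the tool's x, y, z normalised to -1 to 1, where 1 is 120 degrees, then the shift along the tool's x, y, z normalised to -1 to 1, where 1 is 0.25 m, then the opening, from -1 (shut) to 1 (fully open). A call has 1 to 20 rows; each row is the pose to reach, as a shift and turn from the pose commanded when the call began, along the tool's axes at that moment; what a row does not reach only later rows make up. A row lasts 1/8 s, in which the tool goes at most 62.5 mm and 10.7 degrees, less where a joint would pass 70% of its speed; a pose out of reach is approached as far as the arm can. A call with a number of a shift or a turn outside -1 to 1 is refused whole. A call with a gripper value outside its range is refused whole. The fingers move at their own pace and stop on an object; "newtons" is the grip in N (left out, the last holds). Time passes only in rows, so rows that repeat a pose let the fingers close. It gives the time, the measured TCP pose, the force, the opening and the grip force at its end, in the units of the state.
- sense(): the state, without advancing time (a new reading comes with each control period).
- get_image(name): name is "scene" or "top" or "wrist"; returns a dict with "img" (480x640x3 uint8, red, green, blue), "range_z" (480x640 float32, mm along the optical axis (not along the pixel's ray), 0 where there is no reading), "K" (3x3 intrinsics, pixels), "R" (3x3) and "t" (3): a world point X has camera coordinates R X + t; the wrist camera has in their place "mount" (4x4, takes a point from camera to tool coordinates, whose origin is the TCP and whose axes are the flange's). Camera axes: x right, y down, z forward; pixel columns grow to the right and rows downward; lengths in mm; the calibration is good to about 2 mm. A picture is of the moment at which its call begins: read the wrist's pose just before it.
- sign_off(): hands the job in; it is judged then, once.
The state is a dict: "time": time; "joints": joint angles; "joint_vel": joint speeds; "joint_torque": joint torques, N m; "position": TCP position; "ee_rot": TCP orientation; "contact_force": force on the tool from outside, world axes, zero at the start; "moment": the same for the moment, N m; "opening": finger opening in mm; "finger_force": force on a finger pad.
Only numpy, scipy, OpenCV 4.12 (cv2) and the standard library are available. Lean on these libraries where they do the work, as an engineer would, in place of code of your own. Each camera call takes 0.05 s, during which the arm holds its last target. There are 200 camera calls.

TASK

Empty the spoiled food into the white food-waste recycler: set the lemons and the garlic on the steel tipping tray in its mouth so that their own weight tips them into the bucket (never push the tray with the gripper), tip the leftover baby potatoes out of the pan onto the same tray, and stand the empty pan upright on the cork trivet again. Once all the food is inside, press the start key firmly with a fingertip, without ramming it, and keep it pressed for about a second. The tomato and the onion are still good: leave them where they are.

Things in the scene. Friction and masses are not known exactly. Their poses are not given: they have to be found in the camera images.
- recycler: fixed white food-waste recycler, x -110 (front)..275, y -100..100 (left +); origin on its underside below the middle of the mouth, x to its back. Mouth x -58..64, y -75..75 in the deck (195 high), ringed by a black collar 210 high; behind it the closed lid with a clear pane (x 68..275, 216 high) over the bucket (x 15..267, y -92..92, floor 16 high). The only way in is over the tray
- tray_spot (a point): where to set food: point on the surface of the steel tipping tray that closes the mouth, mid-mouth (recycler x +6, y 0, height 169 mm at rest); moves with the tray. Tray 146 mm wide, axle across the front of the mouth (x -60, height 174), free edge at the back of the mouth (x +65, height 162)
- tray (a joint): tilt of the tray, rad: 0 at rest (sloping 6 degrees down to the back), up to 0.66 as its back edge drops. A counterweight holds it up so lightly (about 0.006 N m) that 24 g lying mid-mouth tips it; the food slides off backwards under the lid into the bucket and the tray swings back by itself within about 2 s
- key_top (a point): centre of the top of the start key: flat grey membrane key, 22 x 36 mm with a green ring, 198 mm above the worktop, on the black strip at the front of the recycler's deck (recycler x -91, y -50). Press straight down; it gives only 1 mm, at about 6 N
- lemon_a: a yellow lemon, 83 mm long (its x) by 58 mm thick; its origin lies on its skin, 29 mm from its centre along its -z (underneath as it starts), so the centre is at +29 mm on its z. 126 g, grasp across the 58 mm. May be absent
- lemon_b: a yellow lemon, 83 mm long (its x) by 58 mm thick; its origin lies on its skin, 29 mm from its centre along its -z (underneath as it starts), so the centre is at +29 mm on its z. 126 g, grasp across the 58 mm. May be absent
- lemon_c: a yellow lemon, 83 mm long (its x) by 58 mm thick; its origin lies on its skin, 29 mm from its centre along its -z (underneath as it starts), so the centre is at +29 mm on its z. 126 g, grasp across the 58 mm. May be absent
- garlic: a pale garlic bulb, 50 mm wide, 51 mm high, 24 g; origin at its underside, centre 25 mm up its z. May be absent
- pan: small steel milk pan, 110 mm wide, 68 high, walls 3, floor 5 thick, 0.24 kg, starting on the trivet with the potatoes inside; origin at the centre of its underside, z up, straight black handle to its -x: a round bar 15 mm thick from x -58 (60 mm above the underside) to x -165 (66 mm). Pinch the bar across; the gripper may lean to either side of it
- potato_a: a yellow boiled baby potato, nearly a ball of 36 mm, 30 g; origin at its centre. Starts in the pan. May be absent
- potato_b: a yellow boiled baby potato, nearly a ball of 36 mm, 30 g; origin at its centre. Starts in the pan. May be absent
- potato_c: a yellow boiled baby potato, nearly a ball of 36 mm, 30 g; origin at its centre. Starts in the pan. May be absent
- potato_d: a yellow boiled baby potato, nearly a ball of 36 mm, 30 g; origin at its centre. Starts in the pan. May be absent
- trivet: round cork trivet, fixed, 185 mm in diameter, 9 mm thick; origin at the centre of its underside
- tomato: a red tomato among the lemons, 74 mm wide, 69 mm high, to be left alone; origin at its underside
- onion: a red onion, 78 mm wide, 84 mm high, farther left, to be left alone; origin at its underside
Things that resemble listed ones, but are neither listed nor needed, are in the scene too. What is shaped like the lemon_c but orange is not meant.

How it is judged (in metres and radians):
On the way, in this order (a step that is already met when the one before it is completed fails the run):
1. all lemons, the garlic and all potatoes are in the recycler's bucket and the tipping tray has swung back (x of lemon_a in the frame of recycler between 0 and 0.275 m and y of lemon_a in the frame of recycler between -0.098 and 0.098 m and z of lemon_a in the frame of recycler between 0 and 0.13 m and x of lemon_b in the frame of recycler between 0 and 0.275 m and y of lemon_b in the frame of recycler between -0.098 and 0.098 m and z of lemon_b in the frame of recycler between 0 and 0.13 m and x of lemon_c in the frame of recycler between 0 and 0.275 m and y of lemon_c in the frame of recycler between -0.098 and 0.098 m and z of lemon_c in the frame of recycler between 0 and 0.13 m and x of garlic in the frame of recycler between 0 and 0.275 m and y of garlic in the frame of recycler between -0.098 and 0.098 m and z of garlic in the frame of recycler between 0 and 0.13 m and x of potato_a in the frame of recycler between 0 and 0.275 m and y of potato_a in the frame of recycler between -0.098 and 0.098 m and z of potato_a in the frame of recycler between 0 and 0.13 m and x of potato_b in the frame of recycler between 0 and 0.275 m and y of potato_b in the frame of recycler between -0.098 and 0.098 m and z of potato_b in the frame of recycler between 0 and 0.13 m and x of potato_c in the frame of recycler between 0 and 0.275 m and y of potato_c in the frame of recycler between -0.098 and 0.098 m and z of potato_c in the frame of recycler between 0 and 0.13 m and x of potato_d in the frame of recycler between 0 and 0.275 m and y of potato_d in the frame of recycler between -0.098 and 0.098 m and z of potato_d in the frame of recycler between 0 and 0.13 m and value of joint tray below 0.12 rad), for 0.3 s.
2. the start key is pressed with more than 3 N for half a second (contact force between the fingers and start_key above 3 N), for 0.5 s.
At the end, for the whole second after the job is handed in: All lemons, garlic and potatoes present lie in the recycler (below 130 mm, within its walls), tray back up (under 0.12 rad), pan upright (0.12 rad) and still on the trivet, foot within 65 mm of its centre; tomato and onion within 40 mm of where they began; key pressed once all was in (all of step 1 and angle between pan's own z axis and vertical below 0.12 rad and horizontal distance between pan and trivet below 0.065 m and height (world z) of pan below 0.02 m and linear speed of pan below 0.03 m/s and distance of each of tomato, onion from where it was at the start of the episode below 0.04 m); the robot touches nothing.
It fails at once if the gripper pushes the tipping tray (more than 8 N) (contact force between the fingers and tray above 8 N).
It fails at once if the start key is rammed (more than 35 N) (contact force between the arm and start_key above 35 N).
It fails at once if the tomato or the onion is shifted by more than 40 mm (distance of any of tomato, onion from where it was at the start of the episode above 0.04 m).
Of potato_a, potato_b, potato_c, potato_d only 2 to 4 are there at a start; the rules pass over those that are not, and their reading is None.
Of lemon_a, lemon_b, lemon_c, garlic only 3 to 4 are there at a start; the rules pass over those that are not, and their reading is None.
At some moment in a run one of lemon_a, lemon_b, lemon_c, garlic, pan may be knocked a few centimetres aside while the robot is not near it.
Once in a run the grip may slacken for a moment while it holds something.
It also fails if it takes over 192 s, if anything falls off the work surface, if the arm or the gripper's body presses on something with over 40 N, if the wrist force passes 120 N, or if a joint passes its speed limit or range.

## Working session

There is one attempt and no reset: what is moved stays moved. The work goes in short steps, Python scripts to look and compute and a tool call to move; the robot and the scene stay as the last step left them, time stands still between calls to the robot, and variables do not carry over. Pictures are saved under pics/ and viewed, at most 17 in all, crops included, and the job is handed in when it is done.

Besides the shell and the picture viewer there is one more tool, called after "Request:" as name(argument=value, ...), one argument or row to a line, values as JSON. drive_tool: Moves the arm, as the interface text tells. Its arguments: {"type":"object","properties":{"plan":{"type":"array"},"newtons":{"type":"number"}},"required":["plan"]}

```bash
mkdir -p pics; ls; python3 - <<'E'
from bench import *
import cv2,numpy as np
s=sense();print(s)
for n in("scene","top"):
    d=get_image(n);cv2.imwrite(f"pics/{n}0.png",d["img"][:,:,::-1]);np.savez(f"{n}0.npz",**d)
    print(n,d["K"].tolist(),d["R"].tolist(),d["t"].tolist())
E
```

```text
pics
{'time': 0.0, 'joints': array([ 1.42159814e+00,  3.85560771e-01,  6.63317184e-03, -5.11490254e-04,
       -1.19401314e+00, -2.58577101e-01]), 'joint_vel': array([ 0.00142254,  0.00094538,  0.00064095, -0.00141505, -0.00112829,
       -0.00173528]), 'joint_torque': array([ 1.54796377e-03, -3.92292488e+01,  1.88398272e+01,  4.18598548e+00,
       -4.54592344e-03, -7.16492679e-06]), 'position': array([247.7522077 , 573.57330289, 403.61965147]), 'ee_rot': array([ 3.07433793e+00, -6.35954562e-01, -5.61140783e-04]), 'contact_force': array([ 0.36609551, -0.467323  ,  0.03436535]), 'moment': array([ 0.00790559, -0.05006508,  0.03042795]), 'finger_force': 0.0, 'opening': 85.53660899475628}
scene [[452.51020472422175, 0.0, 324.5910020865304], [0.0, 452.51020472422175, 243.048720470089], [0.0, 0.0, 1.0]] [[0.784158663433213, -0.6205425170102353, -0.004709049292442982], [-0.42194838319245426, -0.527606982255683, -0.7372858565009406], [0.45503269386266176, 0.580136067537309, -0.6755644977782924]] [-263.82050161537217, 370.4951395263598, 1052.0502608415804]
top [[456.4129888757927, 0.0, 322.5627312631211], [0.0, 456.4129888757927, 244.0808343006125], [0.0, 0.0, 1.0]] [[-0.011756921565386335, -0.9999299350935097, -0.0013782957573565408], [-0.9976544212959035, 0.011823102091884728, -0.06742306671800502], [0.06743463845859218, 0.0005823751490787459, -0.9977235240161195]] [153.4085814078001, 480.3935737384815, 1225.5493563884954]
```

View pics/scene0.png

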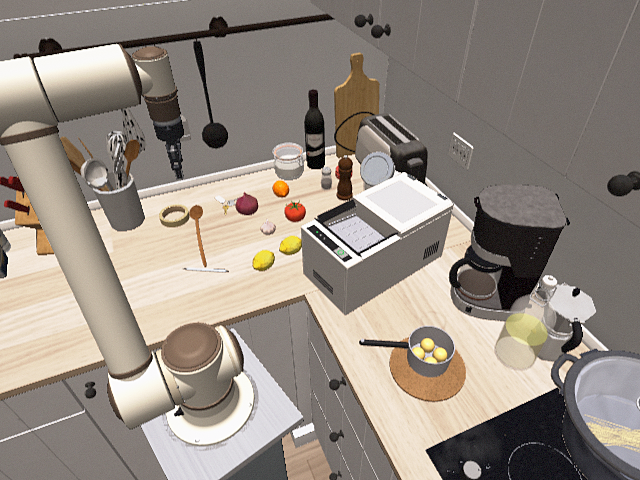

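View pics/top0.png

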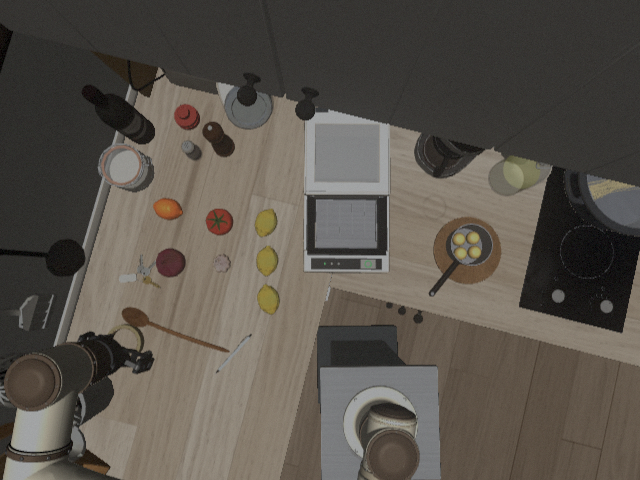

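Scene: the recycler is centre-right with its mouth facing the robot, and the pan holds 4 potatoes. In the top view the lemons are at (265,222), (267,261) and (268,299), the garlic at (222,263), the tomato at (219,221) and the onion at (171,263). The pan is at (468,245) with its handle tip at (433,293).

```bash
cat > h.py <<'E'
from bench import *
import cv2,numpy as np
from scipy.spatial.transform import Rotation as Ro
def cloud(d,R=None,t=None):
    z=d["range_z"].astype(float);v,u=np.mgrid[:480,:640];K=d["K"]
    P=np.stack([(u-K[0,2])/K[0,0]*z,(v-K[1,2])/K[1,1]*z,z],-1)
    R=d["R"] if R is None else R;t=d["t"] if t is None else t
    W=(P-t)@R; W[z==0]=np.nan; return W
def segs(d,lo,hi,zmin=8,amin=25,W=None):
    W=cloud(d) if W is None else W
    hsv=cv2.cvtColor(d["img"],cv2.COLOR_RGB2HSV)
    m=cv2.inRange(hsv,lo,hi)&((np.nan_to_num(W[...,2],nan=-999)>zmin)*255).astype(np.uint8)
    n,l,st,c=cv2.connectedComponentsWithStats(m)
    out=[]
    for i in range(1,n):
        if st[i,4]<amin: continue
        p=W[l==i];xy=p[:,:2];mid=np.median(p,0)
        w,V=np.linalg.eigh(np.cov(xy.T))
        out.append((c[i].round().astype(int).tolist(),int(st[i,4]),((xy.max(0)+xy.min(0))/2).round(1).tolist(),np.ptp(xy,0).round().tolist(),round(float(np.percentile(p[:,2],98)),1),round(float(np.degrees(np.arctan2(V[1,1],V[0,1]))),0)))
    return out
def go(pos,R,cur=None,Rc=None):
    """normalised turn+shift from current pose to target TCP pose"""
    s=sense()
    c=s["position"] if cur is None else np.array(cur);Rc=Ro.from_rotvec(s["ee_rot"]) if Rc is None else Rc
    tr=(Rc.inv()*R).as_rotvec()/np.radians(120)
    return np.round(np.r_[tr,Rc.inv().apply(np.array(pos)-c)/250],3).tolist()
def down(a):
    """tool down, y axis (closing line) at world angle a deg"""
    a=np.radians(a);y=np.array([np.cos(a),np.sin(a),0]);z=np.array([0,0,-1.]);return Ro.from_matrix(np.c_[np.cross(y,z),y,z])
E
python3 - <<'E'
from h import *
for n in("top","scene"):
    d=dict(np.load(n+"0.npz"));W=cloud(d)
    print(n)
    for r in segs(d,(20,110,60),(35,255,255)):
        print(" yel",*r)
    def q(u,v,k=1): return np.nanmedian(W[v-k:v+k+1,u-k:u+k+1].reshape(-1,3),0).round(0).tolist()
    if n=="top":
        for nm,u,v in[("garlic",222,263),("tomato",219,221),("onion",171,263),("trivet l",438,250),("trivet r",498,250),("trivet b",467,279),("pan rim l",448,245),("pan rim r",490,245),("handle tip",433,293),("handle mid",444,278),("handle base",456,264),("deck fl",306,270),("deck fr",388,270),("lid bl",305,114),("lid br",389,122),("deck collar l",306,225),("collar r",388,225),("tray",345,222),("key",368,264),("key",315,264),("floor near",330,300),("onfront",360,268)]:
            print(nm,u,v,q(u,v))
s=sense();print(Ro.from_rotvec(s["ee_rot"]).as_matrix().round(2).tolist())
d=dict(np.load("top0.npz"))
a=cv2.resize(d["img"][185:310,200:400,::-1],None,fx=4,fy=4,interpolation=cv2.INTER_CUBIC)
cv2.imwrite("pics/crop1.png",cv2.convertScaleAbs(a,alpha=1.5))
E
```

```text
top
 yel [265, 222] 445 [541.0, 300.2] [73.0, 57.0] 59.7 157.0
 yel [471, 238] 60 [493.6, -256.3] [30.0, 36.0] 48.7 150.0
 yel [457, 240] 53 [489.9, -214.9] [28.0, 29.0] 48.6 177.0
 yel [267, 261] 455 [438.9, 296.7] [78.0, 54.0] 59.9 176.0
 yel [473, 252] 62 [456.0, -256.1] [30.0, 31.0] 47.2 -152.0
 yel [459, 253] 49 [452.5, -218.9] [27.0, 30.0] 48.1 -136.0
 yel [268, 299] 462 [336.3, 295.0] [75.0, 55.0] 60.3 -165.0
garlic 222 263 [433.0, 416.0, 43.0]
tomato 219 221 [544.0, 422.0, 51.0]
onion 171 263 [434.0, 545.0, 64.0]
trivet l 438 250 [463.0, -168.0, 9.0]
trivet r 498 250 [461.0, -332.0, 7.0]
trivet b 467 279 [383.0, -245.0, 8.0]
pan rim l 448 245 [474.0, -185.0, 46.0]
pan rim r 490 245 [471.0, -288.0, 69.0]
handle tip 433 293 [349.0, -133.0, 84.0]
handle mid 444 278 [387.0, -163.0, 79.0]
handle base 456 264 [423.0, -196.0, 76.0]
deck fl 306 270 [410.0, 187.0, 193.0]
deck fr 388 270 [408.0, -4.0, 193.0]
lid bl 305 114 [611.0, 168.0, 664.0]
lid br 389 122 [617.0, 50.0, 611.0]
deck collar l 306 225 [515.0, 186.0, 196.0]
collar r 388 225 [515.0, -6.0, 194.0]
tray 345 222 [525.0, 93.0, 168.0]
key 368 264 [422.0, 43.0, 197.0]
key 315 264 [424.0, 166.0, 196.0]
floor near 330 300 [280.0, 116.0, -899.0]
onfront 360 268 [413.0, 62.0, 195.0]
scene
 yel [290, 245] 319 [434.6, 254.4] [72.0, 126.0] 58.4 165.0
 yel [263, 260] 337 [335.3, 287.7] [79.0, 52.0] 57.8 -177.0
 yel [424, 348] 139 [474.6, -219.5] [69.0, 36.0] 47.9 -173.0
 yel [438, 356] 118 [484.1, -257.5] [73.0, 32.0] 48.3 165.0
[[0.92, -0.4, -0.0], [-0.4, -0.92, -0.0], [0.0, 0.0, -1.0]]
```

View pics/crop1.png

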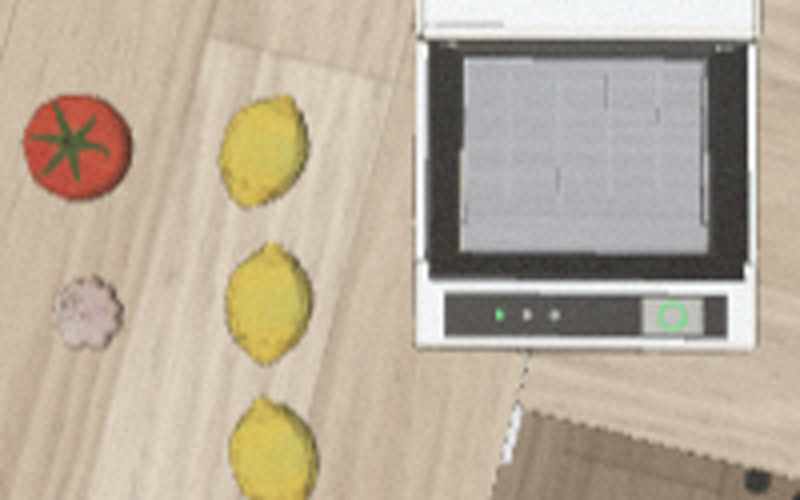

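The crop confirms the upright tray mouth. The key, a grey square with a green ring, is at crop (672,316), which is about world (423,41). I'll take the garlic first.

Request:
drive_tool(
  plan=[
    [[0, 0, 0, 0.93, 0.285, 0, 1], [0, 0, 0, 0.93, 0.285, 0, 1], [0, 0, 0, 0.93, 0.285, 0, 1], [0, 0, 0, 0.93, 0.285, 0, 1], [0, 0, 0, 0.93, 0.285, 0.3, 1], [0, 0, 0, 0.93, 0.285, 0.6, 1], [0, 0, 0, 0.93, 0.285, 0.85, 1], [0, 0, 0, 0.93, 0.285, 0.905, 1], [0, 0, 0, 0.93, 0.285, 0.905, 1], [0, 0, 0, 0.93, 0.285, 0.905, -1], [0, 0, 0, 0.93, 0.285, 0.905, -1], [0, 0, 0, 0.93, 0.285, 0.905, -1], [0, 0, 0, 0.93, 0.285, 0.905, -1], [0, 0, 0, 0.93, 0.285, 0.905, -1], [0, 0, 0, 0.93, 0.285, 0.5, -1], [0, 0, 0, 0.93, 0.285, 0.1, -1], [0, 0, 0, 0.93, 0.285, -0.15, -1], [0, 0, 0, 0.93, 0.285, -0.15, -1]],
  ],
  newtons=30,
)

```text
time: 2.35
position: [432.5, 415.3, 432.0]
ee_rot: [-3.074, 0.636, -0.001]
contact_force: [1.4, 0.9, -0.7]
opening: 45.5
finger_force: 31.1
```

Request:
drive_tool(
  plan=[
    [[0, 0, -0.195, 0.796, 0.902, 0, -1], [0, 0, -0.195, 0.796, 0.902, 0, -1], [0, 0, -0.195, 0.796, 0.902, 0, -1], [0, 0, -0.195, 0.796, 0.902, 0, -1], [0, 0, -0.195, 0.796, 0.902, 0, -1], [0, 0, -0.195, 0.796, 0.902, 0, -1], [0, 0, -0.195, 0.796, 0.902, 0, -1], [0, 0, -0.195, 0.796, 0.902, 0, -1]],
  ],
)

```text
time: 3.35
position: [525.9, 131.1, 428.8]
ee_rot: [-3.141, -0.003, -0.001]
contact_force: [0.2, -0.0, -0.0]
opening: 45.4
finger_force: 31.1
```

Request:
drive_tool(
  plan=[
    [[0, 0, 0, 0, 0.16, 0, -1], [0, 0, 0, 0, 0.16, 0.15, -1], [0, 0, 0, 0, 0.16, 0.31, -1], [0, 0, 0, 0, 0.16, 0.31, -1], [0, 0, 0, 0, 0.16, 0.31, -1], [0, 0, 0, 0, 0.16, 0.31, 1], [0, 0, 0, 0, 0.16, 0.31, 1], [0, 0, 0, 0, 0.16, 0.31, 1], [0, 0, 0, 0, 0.16, 0.31, 1], [0, 0, 0, 0, 0.16, 0.1, 1], [0, 0, 0, 0, 0.16, -0.1, 1], [0, 0, 0, 0, -0.4, -0.1, 1], [0, 0, 0, 0, -0.7, -0.1, 1], [0, 0, 0, 0, -0.7, -0.1, 1], [0, 0, 0, 0, -0.7, -0.1, 1], [0, 0, 0, 0, -0.7, -0.1, 1]],
  ],
)

```text
time: 5.35
position: [526.0, 306.8, 452.6]
ee_rot: [3.141, 0.004, -0.002]
contact_force: [0.0, 0.9, 0.2]
opening: 85.5
finger_force: 0.0
```

```bash
python3 - <<'E'
from h import *
s=sense();print(s["position"],s["joints"].round(3).tolist())
d=get_image("top");
for r in segs(d,(20,110,60),(35,255,255)): print(r)
W=cloud(d);print("tray",W[222,345],W[235,345],W[210,345])
a=np.hstack([cv2.resize(d["img"][100:300,200:400,::-1],(400,400)),cv2.resize(get_image("scene")["img"][150:310,280:440,::-1],(400,400))])
cv2.imwrite("pics/a1.png",a)
E
```

```text
[526.02261308 306.78051987 452.63782666] [0.793, 0.33, 0.046, -0.0, -1.288, 0.78]
([265, 226], 290, [526.6, 286.4], [44.0, 85.0], 356.5, 96.0)
([472, 238], 55, [493.4, -252.1], [30.0, 30.0], 47.8, 171.0)
([458, 239], 55, [489.8, -215.2], [27.0, 29.0], 47.0, 100.0)
([267, 261], 455, [438.8, 296.4], [78.0, 53.0], 60.1, 177.0)
([473, 252], 57, [455.9, -256.4], [30.0, 29.0], 48.1, -176.0)
([460, 253], 51, [452.5, -218.4], [27.0, 29.0], 48.7, 52.0)
([268, 299], 459, [336.4, 295.2], [74.0, 55.0], 59.8, -165.0)
tray [524.17527622  93.32141722 169.02453155] [492.95817606  93.78934645 168.9701034 ] [553.990324    92.57482063 162.79012456]
```

View pics/a1.png

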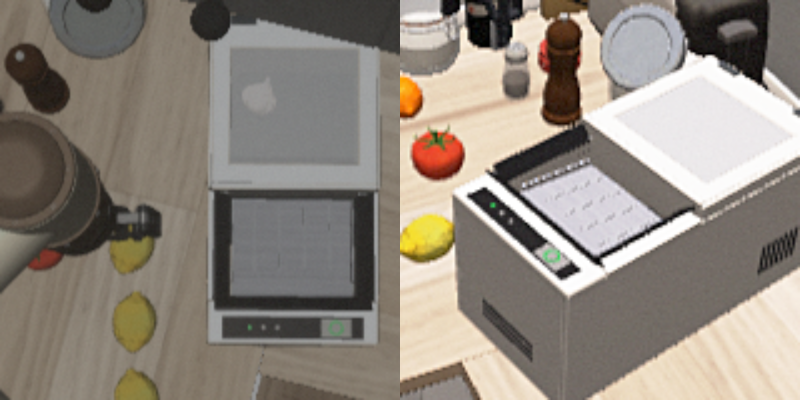

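The pane view shows the garlic in the bucket and the tray is back up. Lemon a is next.

Request:
drive_tool(
  plan=[
    [[0, 0, 0.195, 0.06, 0.027, 0, 1], [0, 0, 0.195, 0.06, 0.027, 0.2, 1], [0, 0, 0.195, 0.06, 0.027, 0.45, 1], [0, 0, 0.195, 0.06, 0.027, 0.7, 1], [0, 0, 0.195, 0.06, 0.027, 0.9, 1], [0, 0, 0.195, 0.06, 0.027, 0.9, 1]],
  ],
)

```text
time: 6.2
position: [540.4, 295.9, 225.0]
ee_rot: [3.068, -0.638, -0.009]
contact_force: [0.2, -0.6, 1.4]
opening: 85.5
finger_force: 0.0
```

```bash
python3 - <<'E'
from h import *
s=sense();print(s["position"],s["joints"].round(3).tolist())
d=get_image("wrist");print(d["mount"].round(3).tolist())
T=Ro.from_rotvec(s["ee_rot"]).as_matrix();M=d["mount"]
Rcw=T@M[:3,:3]; c=T@M[:3,3]+s["position"]
W=cloud(d,Rcw.T,-Rcw.T@c)
for r in segs(d,(20,110,60),(35,255,255),W=W,amin=200): print(r)
E
```

```text
[540.42399225 295.91290845 224.9894352 ] [0.763, 0.547, -0.224, -0.001, -0.81, 0.398]
[[0.0, -0.951, -0.309, 78.727], [1.0, 0.001, -0.001, -0.465], [0.001, -0.309, 0.951, 30.218], [0.0, 0.0, 0.0, 1.0]]
([303, 288], 12407, [544.2, 300.8], [75.0, 58.0], 58.7, 159.0)
([379, 405], 3608, [495.7, 295.1], [105.0, 55.0], 52.2, 56.0)
```

Request:
drive_tool(
  plan=[
    [[0, 0, 0, 0, -0.02, 0, 1], [0, 0, 0, 0, -0.02, 0.1, 1], [0, 0, 0, 0, -0.02, 0.18, 1], [0, 0, 0, 0, -0.02, 0.18, 1], [0, 0, 0, 0, -0.02, 0.18, -1], [0, 0, 0, 0, -0.02, 0.18, -1], [0, 0, 0, 0, -0.02, 0.18, -1], [0, 0, 0, 0, -0.02, 0.18, -1], [0, 0, 0, 0, -0.02, 0, -1], [0, 0, 0, 0, -0.02, -0.25, -1], [0, 0, 0, 0, -0.02, -0.5, -1], [0, 0, 0, 0, -0.02, -0.75, -1], [0, 0, 0, 0, -0.02, -0.86, -1], [0, 0, 0, 0, -0.02, -0.86, -1], [0, 0, 0, 0, -0.02, -0.86, -1]],
  ],
  newtons=50,
)

```text
time: 8.12
position: [542.7, 302.8, 442.0]
ee_rot: [3.075, -0.636, -0.003]
contact_force: [0.1, -0.1, -1.3]
opening: 54.4
finger_force: 53.5
```

Request:
drive_tool(
  plan=[
    [[0, 0, -0.195, 0.273, 0.804, 0, -1], [0, 0, -0.195, 0.273, 0.804, 0, -1], [0, 0, -0.195, 0.273, 0.804, 0, -1], [0, 0, -0.195, 0.273, 0.804, 0, -1], [0, 0, -0.195, 0.273, 0.804, 0.15, -1], [0, 0, -0.195, 0.273, 0.804, 0.356, -1], [0, 0, -0.195, 0.273, 0.804, 0.356, -1], [0, 0, -0.195, 0.273, 0.804, 0.356, -1], [0, 0, -0.195, 0.273, 0.804, 0.356, 1], [0, 0, -0.195, 0.273, 0.804, 0.356, 1], [0, 0, -0.195, 0.273, 0.804, 0.356, 1], [0, 0, -0.195, 0.273, 0.804, 0.356, 1], [0, 0, -0.195, 0.273, 0.804, 0.15, 1], [0, 0, -0.195, 0.273, 0.804, -0.05, 1], [0, 0, -0.195, 0, 0.6, -0.05, 1], [0, 0, -0.17, -0.2, 0.4, -0.05, 1], [0, 0, -0.158, -0.371, 0.187, -0.05, 1], [0, 0, -0.158, -0.371, 0.187, -0.05, 1], [0, 0, -0.158, -0.371, 0.187, -0.05, 1], [0, 0, -0.158, -0.371, 0.187, -0.05, 1]],
  ],
)

```text
time: 10.62
position: [439.5, 296.6, 455.9]
ee_rot: [3.139, -0.121, -0.0]
contact_force: [-0.3, -1.4, 0.5]
opening: 85.5
finger_force: 0.0
```

```bash
cat >> h.py <<'E'
def wrist(amin=300):
    s=sense();print("pos",s["position"].round(1).tolist(),s["ee_rot"].round(3).tolist(),"J",s["joints"].round(4).tolist())
    d=get_image("wrist");T=Ro.from_rotvec(s["ee_rot"]).as_matrix();M=d["mount"]
    Rcw=T@M[:3,:3]; c=T@M[:3,3]+s["position"]
    W=cloud(d,Rcw.T,-Rcw.T@c)
    for r in segs(d,(20,110,60),(35,255,255),W=W,amin=amin): print("w",r)
    return d,W
def top(name=None):
    d=get_image("top");W=cloud(d)
    for r in segs(d,(20,110,60),(35,255,255),W=W): print("t",r)
    print("tray",W[222,345].round(0),W[210,345].round(0))
    if name: cv2.imwrite(f"pics/{name}.png",cv2.resize(d["img"][100:340,100:500,::-1],(800,480)))
    return d,W
E
python3 -c "
from h import *
wrist();top('a2')"
```

```text
pos [439.5, 296.6, 455.9] [3.139, -0.121, -0.0] J [0.8999, 0.1889, -0.1376, 0.0001, -1.2448, 0.5941]
w ([316, 202], 2540, [440.1, 298.6], [80.0, 56.0], 58.7, 177.0)
w ([325, 284], 2096, [338.9, 296.2], [77.0, 56.0], 58.8, -162.0)
t ([472, 238], 61, [493.6, -253.0], [30.0, 29.0], 49.9, -167.0)
t ([458, 239], 51, [489.6, -215.0], [27.0, 29.0], 48.1, -171.0)
t ([474, 252], 59, [456.0, -256.3], [30.0, 30.0], 48.3, -149.0)
t ([459, 253], 51, [452.5, -219.1], [27.0, 31.0], 47.4, -137.0)
t ([267, 269], 153, [414.4, 282.4], [29.0, 75.0], 369.6, 99.0)
t ([268, 299], 462, [336.3, 295.4], [74.0, 56.0], 59.5, -165.0)
tray [524.  93. 167.] [554.  93. 164.]
```

View pics/a2.png

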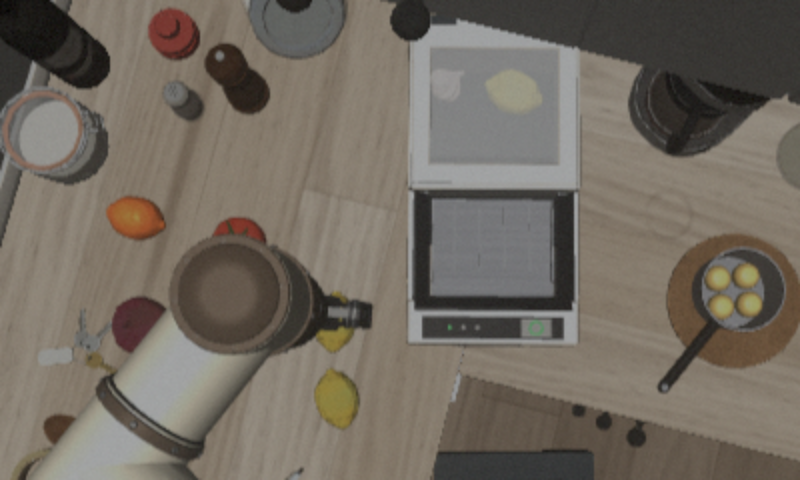

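Lemon a and the garlic show under the pane. Lemon b is directly below the gripper.

Request:
drive_tool(
  plan=[
    [[0, 0, 0, 0, 0, 0.25, 1], [0, 0, 0, 0, 0, 0.5, 1], [0, 0, 0, 0, 0, 0.75, 1], [0, 0, 0, 0, 0, 0.9, 1]],
  ],
)

```text
time: 11.22
position: [439.4, 295.0, 228.3]
ee_rot: [3.136, -0.124, -0.004]
contact_force: [0.2, -0.8, 0.0]
opening: 85.3
finger_force: 0.0
```

Request:
drive_tool(
  plan=[
    [[0, 0, 0, 0, -0.004, 0.1, 1], [0, 0, 0, 0, -0.004, 0.2, 1], [0, 0, 0, 0, -0.004, 0.2, 1], [0, 0, 0, 0, -0.004, 0.2, -1], [0, 0, 0, 0, -0.004, 0.2, -1], [0, 0, 0, 0, -0.004, 0.2, -1], [0, 0, 0, 0, -0.004, 0.2, -1], [0, 0, 0, 0, -0.004, 0, -1], [0, 0, 0, 0, -0.004, -0.25, -1], [0, 0, 0, 0, -0.004, -0.5, -1], [0, 0, 0, 0, -0.004, -0.75, -1], [0, 0, 0, 0, -0.004, -0.84, -1], [0, 0, 0, 0, -0.004, -0.84, -1], [0, 0, 0, 0, -0.004, -0.84, -1]],
  ],
)

```text
time: 12.98
position: [439.0, 297.4, 439.4]
ee_rot: [3.138, -0.121, -0.004]
contact_force: [-0.9, 0.1, -2.8]
opening: 54.6
finger_force: 53.6
```

Request:
drive_tool(
  plan=[
    [[0, 0, -0.037, 0.41, 0.796, 0, -1], [0, 0, -0.037, 0.41, 0.796, 0, -1], [0, 0, -0.037, 0.41, 0.796, 0, -1], [0, 0, -0.037, 0.41, 0.796, 0, -1], [0, 0, -0.037, 0.41, 0.796, 0.15, -1], [0, 0, -0.037, 0.41, 0.796, 0.345, -1], [0, 0, -0.037, 0.41, 0.796, 0.345, -1], [0, 0, -0.037, 0.41, 0.796, 0.345, 1], [0, 0, -0.037, 0.41, 0.796, 0.345, 1], [0, 0, -0.037, 0.41, 0.796, 0.345, 1], [0, 0, -0.037, 0.41, 0.796, 0.345, 1], [0, 0, -0.037, 0.41, 0.796, 0.15, 1], [0, 0, -0.037, 0.41, 0.796, -0.05, 1], [0, 0, -0.1, 0.2, 0.6, -0.05, 1], [0, 0, -0.17, 0, 0.4, -0.05, 1], [0, 0, -0.17, -0.2, 0.2, -0.05, 1], [0, 0, -0.17, -0.404, 0.037, -0.05, 1], [0, 0, -0.17, -0.404, 0.037, 0.2, 1], [0, 0, -0.17, -0.404, 0.037, 0.4, 1], [0, 0, -0.17, -0.404, 0.037, 0.4, 1]],
  ],
)

```text
time: 15.48
position: [337.1, 295.6, 338.2]
ee_rot: [3.104, 0.437, -0.009]
contact_force: [0.5, -0.2, 0.9]
opening: 85.9
finger_force: 0.0
```

```bash
python3 -c "
from h import *
wrist();d,W=top();cv2.imwrite('pics/x.png',d['img'])
d=d['img'][100:200,300:395];print(cv2.inRange(cv2.cvtColor(d,cv2.COLOR_RGB2HSV),(18,60,60),(35,255,255)).sum()//255)"
```

```text
pos [337.1, 295.6, 338.2] [3.104, 0.437, -0.009] J [1.0842, 0.1514, -0.502, -0.0006, -0.9264, 0.767]
w ([316, 228], 4884, [338.2, 296.7], [77.0, 58.0], 58.6, -166.0)
t ([472, 238], 61, [493.5, -253.1], [30.0, 28.0], 48.4, -159.0)
t ([457, 239], 50, [490.0, -215.4], [27.0, 30.0], 46.2, -164.0)
t ([474, 252], 59, [456.0, -256.4], [30.0, 29.0], 46.7, -157.0)
t ([460, 253], 49, [452.6, -218.9], [27.0, 30.0], 47.4, 57.0)
t ([267, 289], 76, [364.2, 291.7], [19.0, 42.0], 55.3, 77.0)
t ([273, 309], 56, [318.5, 270.5], [38.0, 41.0], 259.1, 133.0)
tray [525.  93. 166.] [554.  93. 164.]
0
```

Request:
drive_tool(
  plan=[
    [[0, 0, 0, 0, -0.003, 0.25, 1], [0, 0, 0, 0, -0.003, 0.5, 1], [0, 0, 0, 0, -0.003, 0.632, 1], [0, 0, 0, 0, -0.003, 0.632, 1], [0, 0, 0, 0, -0.003, 0.632, -1], [0, 0, 0, 0, -0.003, 0.632, -1], [0, 0, 0, 0, -0.003, 0.632, -1], [0, 0, 0, 0, -0.003, 0.632, -1], [0, 0, 0, 0, -0.003, 0.4, -1], [0, 0, 0, 0, -0.003, 0.15, -1], [0, 0, 0, 0, -0.003, -0.1, -1], [0, 0, 0, 0, -0.003, -0.35, -1], [0, 0, 0, 0, -0.003, -0.4, -1], [0, 0, 0, 0, -0.003, -0.4, -1], [0, 0, 0, 0, -0.003, -0.4, -1]],
  ],
)

```text
time: 17.45
position: [337.5, 296.6, 439.4]
ee_rot: [3.109, 0.436, -0.004]
contact_force: [0.0, 0.8, -1.9]
opening: 54.3
finger_force: 53.8
```

Request:
drive_tool(
  plan=[
    [[0, 0, 0.133, 0.498, 0.998, 0, -1], [0, 0, 0.133, 0.498, 0.998, 0, -1], [0, 0, 0.133, 0.498, 0.998, 0, -1], [0, 0, 0.133, 0.498, 0.998, 0, -1], [0, 0, 0.133, 0.498, 0.998, 0, -1], [0, 0, 0.133, 0.498, 0.998, 0.15, -1], [0, 0, 0.133, 0.498, 0.998, 0.345, -1], [0, 0, 0.133, 0.498, 0.998, 0.345, -1], [0, 0, 0.133, 0.498, 0.998, 0.345, 1], [0, 0, 0.133, 0.498, 0.998, 0.345, 1], [0, 0, 0.133, 0.498, 0.998, 0.345, 1], [0, 0, 0.133, 0.498, 0.998, 0.345, 1], [0, 0, 0.133, 0.498, 0.998, 0.15, 1], [0, 0, 0.133, 0.498, 0.998, -0.05, 1], [0, 0, 0.133, 0.498, 0.998, -0.05, 1], [0, 0, 0.133, 0.498, 0.998, -0.05, 1]],
  ],
)

```text
time: 19.45
position: [525.9, 91.5, 453.3]
ee_rot: [-3.141, -0.001, 0.001]
contact_force: [0.2, -0.0, -0.8]
opening: 85.6
finger_force: 0.0
```

```bash
python3 - <<'E'
from h import *
# candidate kinematics fit: CRX-like, offset wrist, on logged poses
D=[([1.42159814,.38556,.00663,-.0005,-1.19401,-.25858],[247.75,573.57,403.62],[3.07434,-.63595,-.0006]),
([.793,.33,.046,0,-1.288,.78],[526.02,306.78,452.64],[3.141,.004,-.002]),
([.763,.547,-.224,-.001,-.81,.398],[540.42,295.91,224.99],[3.068,-.638,-.009]),
([.8999,.1889,-.1376,.0001,-1.2448,.5941],[439.5,296.6,455.9],[3.139,-.121,0]),
([1.0842,.1514,-.502,-.0006,-.9264,.767],[337.1,295.6,338.2],[3.104,.437,-.009])]
s=sense();D.append((s["joints"],s["position"],s["ee_rot"]));print(s["position"],s["joints"])
for q,p,r in D:
    q1=q[0];loc=Ro.from_euler('z',-q1).apply(p);yw=Ro.from_rotvec(r).as_matrix()
    a=np.degrees(np.arctan2(yw[1,0],yw[0,0]))
    print(loc.round(1),"yawx-q1-?",round(a-np.degrees(q1),1),"q6",round(np.degrees(q[5]),1),"pitch sum",round(q[1]-q[2]-q[4],3))
from scipy.optimize import least_squares
def f(x):
    h,l2,l3,off,d6=x;o=[]
    for q,p,r in D:
        loc=Ro.from_euler('z',-q[0]).apply(p)
        # CRX convention: q3 measured from horizontal
        o+=[l2*np.sin(q[1])+l3*np.cos(q[2])-loc[0],off-loc[1],h+l2*np.cos(q[1])+l3*np.sin(q[2])-d6-loc[2]]
    return o
r=least_squares(f,[250,400,400,160,100]);print(r.x,np.abs(r.fun).max())
def g(x):
    h,l2,l3,off=x;o=[]
    for q,p,_ in D:
        loc=Ro.from_euler('z',-q[0]).apply(p)
        o+=[l2*np.sin(q[1])+l3*np.cos(q[1]-q[2])-loc[0],off-loc[1],h+l2*np.cos(q[1])-l3*np.sin(q[1]-q[2])-loc[2]]
    return o
r=least_squares(g,[250,400,400,160]);print(r.x,np.abs(r.fun).max())
E
```

```text
[525.92242719  91.52591819 453.30488488] [ 4.76160003e-01  1.96777657e-01 -1.33754122e-01 -6.61467636e-04
 -1.24030444e+00  1.09532009e+00]
[ 604.  -159.7  403.6] yawx-q1-? -104.8 q6 -14.8 pitch sum 1.573
[ 587.7 -159.5  452.6] yawx-q1-? -45.3 q6 44.7 pitch sum 1.572
[ 595.1 -159.6  225. ] yawx-q1-? -67.2 q6 22.8 pitch sum 1.581
[ 505.5 -159.9  455.9] yawx-q1-? -56.0 q6 34.0 pitch sum 1.571
[ 418.9 -159.7  338.2] yawx-q1-? -46.1 q6 43.9 pitch sum 1.58
[ 509.4 -159.7  453.3] yawx-q1-? -27.3 q6 62.8 pitch sum 1.571
[-914.97771067  560.29856603  380.9240933  -159.69375179 -831.32539739] 85.28716211791186
[  38.26729973  562.87870361  421.93179637 -159.69375179] 0.9932968003138285
```

Request:
drive_tool(
  plan=[
    [[0.1, 0, 0, 0, 0.25, 0, 1], [0.2, 0, 0, 0, 0.5, 0, 1], [0.25, 0.1, 0, 0, 0.75, 0, 1], [0.25, 0.15, 0, 0, 0.9, 0, 1], [0.25, 0.15, 0, 0, 0.9, 0, 1], [0.25, 0.15, 0, 0, 0.9, 0, 1], [0.25, 0.15, 0, 0, 0.9, 0, 1]],
  ],
)

```text
time: 20.32
position: [526.7, -132.1, 452.8]
ee_rot: [-2.586, -0.003, -0.416]
contact_force: [-0.7, 0.8, 0.4]
opening: 85.5
finger_force: 0.0
```

```bash
cat > kin.py <<'E'
import numpy as np
from scipy.spatial.transform import Rotation as Ro
E=lambda a,t:Ro.from_euler(a,t)
def fk(q,x,s4=1,after=True):
    h,l2,l3,off,d6=x
    R=E('z',q[0]);p=np.array([0,0,h]);R=R*E('y',q[1]);p=p+R.apply([0,0,l2])
    R=R*E('y',-q[2]);p=p+R.apply([l3,0 if after else off,0]);R=R*E('x',s4*q[3]);R=R*E('y',-q[4])
    p=p+R.apply([d6,off if after else 0,0]); return p,R
T0=None
E
python3 - <<'E'
from h import *
from kin import fk
from scipy.optimize import least_squares
D=[([1.42159814,.38556,.00663,-.0005,-1.19401,-.25858],[247.75,573.57,403.62],[3.07434,-.63595,-.0006]),
([.793,.33,.046,0,-1.288,.78],[526.02,306.78,452.64],[3.141,.004,-.002]),
([.8999,.1889,-.1376,.0001,-1.2448,.5941],[439.5,296.6,455.9],[3.139,-.121,0]),
([ 4.76160003e-01,1.96777657e-01,-1.33754122e-01,-6.61467636e-04,-1.24030444e+00,1.09532009e+00],[525.92,91.53,453.3],[-3.141,-.001,.001])]
s=sense();D.append((s["joints"],s["position"],s["ee_rot"]));print(s["position"],s["ee_rot"],s["joints"])
for s4 in(1,-1):
  for af in(True,False):
    r=least_squares(lambda x:np.ravel([fk(q,x,s4,af)[0]-p for q,p,_ in D]),[200,560,420,-160,160])
    # tool z check
    dz=[(Ro.from_rotvec(rv).apply([0,0,1])-fk(q,r.x,s4,af)[1].apply([1,0,0])) for q,p,rv in D]
    print(s4,af,r.x.round(1),np.abs(r.fun).max().round(1),np.abs(dz).max().round(3))
    if np.abs(dz).max()<.02:
        for s6 in(1,-1): print(s6,[ (E2:=(fk(q,r.x,s4,af)[1]*Ro.from_euler('x',s6*q[5])).inv()*Ro.from_rotvec(rv)).as_matrix().round(2).tolist() for q,p,rv in D[-2:]])
d,W=top("a3")
E
```

```text
[ 526.66483049 -132.1199293   452.80898999] [-2.58632709 -0.00293833 -0.41585884] [-0.12245212  0.19559881  0.02581374 -0.59861232 -1.19728262  1.8615955 ]
1 True [-123.3  550.4  429.3 -151.1 -151.1] 99.1 1.041
1 False [ -44.   478.6  454.6 -158.5 -165.7] 36.1 1.041
-1 True [ 160.9  564.5  421.9 -159.7  124.2] 0.2 0.0
1 [[[0.0, 0.0, 1.0], [0.58, -0.81, -0.0], [0.81, 0.58, -0.0]], [[0.0, -0.0, 1.0], [0.84, 0.55, 0.0], [-0.55, 0.84, 0.0]]]
-1 [[[0.0, 0.0, 1.0], [-1.0, -0.0, 0.0], [0.0, -1.0, 0.0]], [[0.0, -0.0, 1.0], [-1.0, -0.0, 0.0], [0.0, -1.0, -0.0]]]
-1 False [  68.1  628.5  399.5 -153.4  117.1] 68.3 0.0
1 [[[0.0, 0.0, 1.0], [0.58, -0.81, -0.0], [0.81, 0.58, -0.0]], [[0.0, -0.0, 1.0], [0.84, 0.55, 0.0], [-0.55, 0.84, 0.0]]]
-1 [[[0.0, 0.0, 1.0], [-1.0, -0.0, 0.0], [0.0, -1.0, 0.0]], [[0.0, -0.0, 1.0], [-1.0, -0.0, 0.0], [0.0, -1.0, -0.0]]]
tray [524.  93. 168.] [554.  93. 163.]
```

View pics/a3.png

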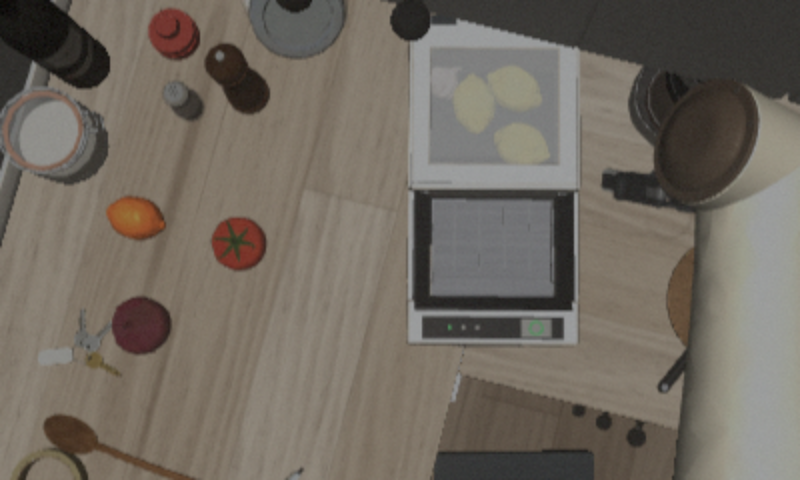

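Under the pane I see the garlic and all three lemons; the tray is level and the pan is untouched. The kinematic fit is good to 0.2 mm, so I'll search for a lean and a pouring direction that stay within the joint ranges.

```bash
cat > kin.py <<'E'
import numpy as np
from scipy.spatial.transform import Rotation as Ro
from scipy.optimize import least_squares
E=lambda a,t:Ro.from_euler(a,t)
X=[160.9,564.5,421.9,-159.7,124.2]
C=Ro.from_matrix([[0,0,1],[-1,0,0],[0,-1,0]])
LO=np.array([-3.14,-1.21,-1.07,-3.16,-2.99,-3.1]);HI=np.array([3.14,2.06,1.41,2.05,-.16,3.1])
def fk(q):
    h,l2,l3,off,d6=X
    R=E('z',q[0]);p=np.array([0,0,h]);R=R*E('y',q[1]);e=p=p+R.apply([0,0,l2])
    R=R*E('y',-q[2]);w=p=p+R.apply([l3,0,0]);R=R*E('x',-q[3])*E('y',-q[4]);v=p+R.apply([0,off,0])
    p=v+R.apply([d6,0,0]); return p,R*E('x',-q[5])*C,np.array([e,w,v])
def ik(p,R,q0):
    f=lambda q:np.r_[(fk(q)[0]-p)/100,(fk(q)[1].inv()*R).as_rotvec()]
    r=least_squares(f,np.clip(q0,LO+.02,HI-.02),bounds=(LO+.01,HI-.01),xtol=1e-9,max_nfev=60)
    return r.x,np.abs(r.fun).max()
GX=-105.
def tool(pp,pR,lam,k,gx=GX):
    """TCP pose for a pan pose; lam lean (rad) about pan x, k=+-1: tool x = k*pan x"""
    B=pR*E('x',lam)*Ro.from_matrix(np.diag([k,-k,-1.]))
    g=pp+pR.apply([gx,0,60+6*(-58-gx)/107])
    return g-B.apply([0,0,155]),B
E
cat > search.py <<'E'
from kin import *
P0=np.array([473,-236,9.]);Y0=np.radians(-40.5);H=287
qs=np.array([-.122,.196,.026,-.599,-1.197,1.86]);res=[]
for k in(1,-1):
  for lam in np.radians([-60,-45,-30,0,30,45,60]):
    best=(9,None)
    for q6 in(-2,0,2):
      for q4 in(-1.5,0,1):
        q,e=ik(*tool(P0,E('z',Y0),lam,k),np.array([-.3,.5,-.3,q4,-1.,q6]))
        if e<best[0]: best=(e,q)
    if best[0]>1e-3: continue
    qg=best[1];zg=fk(qg)[2][:,2].min()
    for sg in(1,-1):
      if sg*lam>0.1: continue
      for psi in np.radians(range(-150,181,15)):
        d=E('z',psi).apply([0,sg,0]);c=np.array([511,91,0])+20*d
        q=qg.copy();ok=True;m=9;zs=999;n=8
        for i in range(1,n+1): # carry with yaw interpolation, raised
            a=i/n;pp=P0*(1-a)+np.array([c[0],c[1],H-63])*a;pp[2]=max(pp[2],[9,100,200,225,225,225,225,224,224][i])
            y=Y0+a*((psi-Y0+np.pi)%(2*np.pi)-np.pi)
            q,e=ik(*tool(pp,E('z',y),lam,k),q)
            if e>1e-3: ok=False;break
            m=min(m,(q-LO).min(),(HI-q).min())
        if not ok: continue
        last=0
        for rho in np.radians(range(10,126,10)):
            R=E('z',psi)*E('x',sg*rho);ax=np.array([c[0],c[1],H])
            q,e=ik(*tool(ax-R.apply([0,0,63]),R,lam,k),q)
            if e>1e-3: break
            p,_,J=fk(q);zz=min(J[1:,2].min(),p[2])
            if zz<265 or np.hypot(*J[2,:2])<150: break
            m=min(m,(q-LO).min(),(HI-q).min());zs=min(zs,zz);last=np.degrees(rho)
        res.append((round(last),round(m,2),k,round(np.degrees(lam)),sg,round(np.degrees(psi)),round(zs),round(zg),qg.round(2).tolist(),q.round(2).tolist()))
res.sort(key=lambda r:(-r[0],-r[1]))
for r in res[:14]: print(*r)
E
time timeout 900 python3 search.py
```

```text
120 0.67 1 60 -1 -15 365 211 [-0.83, 0.55, -0.41, -1.16, -1.21, 2.49] [0.88, 0.39, -0.4, 0.38, -1.78, 0.3]
120 0.64 1 45 -1 -15 320 269 [-0.67, 0.42, -0.43, -1.01, -0.99, 2.24] [0.9, 0.5, -0.43, 0.42, -1.9, 0.26]
120 0.64 -1 30 -1 135 287 313 [-0.45, 0.33, -0.48, -0.76, -0.77, -1.26] [-0.47, 0.4, -0.32, -1.78, -1.33, 2.31]
120 0.64 -1 45 -1 135 327 269 [-0.67, 0.42, -0.43, -1.01, -0.99, -0.9] [-0.36, 0.27, -0.24, -1.54, -1.08, 2.02]
120 0.64 -1 60 -1 135 365 211 [-0.83, 0.55, -0.41, -1.16, -1.21, -0.65] [-0.18, 0.19, -0.18, -1.18, -0.88, 1.63]
120 0.61 1 45 -1 -30 327 269 [-0.67, 0.42, -0.43, -1.01, -0.99, 2.24] [0.82, 0.58, -0.21, 0.25, -2.07, 0.18]
120 0.61 1 60 -1 -30 365 211 [-0.83, 0.55, -0.41, -1.16, -1.21, 2.49] [0.81, 0.47, -0.2, 0.21, -1.92, 0.19]
120 0.58 1 -60 1 180 347 192 [0.28, 0.68, -0.65, 0.52, -1.26, 0.14] [0.64, 0.56, -0.21, 0.77, -1.59, -2.52]
120 0.55 1 -60 1 -150 342 192 [0.28, 0.68, -0.65, 0.52, -1.26, 0.14] [0.72, 0.41, -0.52, 1.1, -1.27, -2.48]
120 0.52 1 -60 1 165 354 192 [0.28, 0.68, -0.65, 0.52, -1.26, 0.14] [0.57, 0.62, -0.07, 0.63, -1.75, -2.58]
120 0.49 1 -60 1 -30 365 192 [0.28, 0.68, -0.65, 0.52, -1.26, 0.14] [0.03, -0.05, -0.44, -1.2, -0.91, 1.68]
120 0.48 1 -45 1 -30 327 244 [0.24, 0.55, -0.69, 0.49, -1.07, 0.22] [-0.21, 0.07, -0.51, -1.51, -1.17, 2.1]
120 0.48 1 -45 1 180 282 244 [0.24, 0.55, -0.69, 0.49, -1.07, 0.22] [0.65, 0.64, -0.26, 0.9, -1.73, -2.62]
120 0.48 1 60 -1 0 365 211 [-0.83, 0.55, -0.41, -1.16, -1.21, 2.49] [0.93, 0.29, -0.59, 0.55, -1.62, 0.39]
real	1m37.563s
user	1m37.979s
sys	0m0.072s
```

```bash
cat > pan.py <<'E'
from h import *
import kin
def fitpan(W,around=(473,-236)):
    """handle axis + rim circle from a world cloud"""
    P=W.reshape(-1,3);P=P[np.isfinite(P[:,0])]
    d=P[:,:2]-np.array(around);r=np.hypot(*d.T)
    rim=P[(r<75)&(P[:,2]>66)&(P[:,2]<82)]
    # circle fit to rim (outer wall region)
    from scipy.optimize import least_squares
    f=least_squares(lambda c:np.hypot(rim[:,0]-c[0],rim[:,1]-c[1])-53.5,around,loss="soft_l1",f_scale=2).x
    d=P[:,:2]-f;r=np.hypot(*d.T)
    h=P[(r>72)&(r<160)&(P[:,2]>66)&(P[:,2]<92)];hd=h[:,:2]-f
    u,s,vt=np.linalg.svd(h[:,:2]-h[:,:2].mean(0),full_matrices=False);v=vt[0]*np.sign(vt[0]@hd.mean(0))
    n=np.array([-v[1],v[0]])
    print("rim c",f.round(1),len(rim),"handle dir deg",np.degrees(np.arctan2(v[1],v[0])).round(1),len(h),"centre offset from line",(hd@n).mean().round(1),"h mean",h.mean(0).round(1),"hz max",np.percentile(h[:,2],95).round(1))
    return f,v
E
python3 - <<'E'
from pan import *
W=cloud(dict(np.load("top0.npz")));fitpan(W)
# trivet centre: cork pixels
d=dict(np.load("top0.npz"));hsv=cv2.cvtColor(d["img"],cv2.COLOR_RGB2HSV)
sub=W[210:290,425:510].reshape(-1,3);hh=hsv[210:290,425:510].reshape(-1,3)
print(np.unique(hsv[250,436:446].reshape(-1,3),axis=0)[:4].tolist())
m=(sub[:,2]>5)&(sub[:,2]<12);s=sub[m]
print("trivet z5-12:",len(s),s.min(0)[:2],s.max(0)[:2],(s.min(0)+s.max(0))[:2]/2)
s=sense();print(s["position"],s["ee_rot"])
pR=Ro.from_euler('z',-40.5,degrees=True);lam=np.radians(55)
p,B=kin.tool(np.array([473,-236,9.]),pR,lam,1)
pre=p-B.apply([0,0,100]);print("pre",pre.round(1),go(pre,B),"grasp from pre",go(p,B,pre,B))
q,e=kin.ik(pre,B,s["joints"]);print(q.round(2),e)
E
```

```text
rim c [ 471.2 -235.7] 290 handle dir deg 139.9 198 centre offset from line -1.7 h mean [ 382.7 -158.9   77.8] hz max 82.9
[[12, 104, 98], [13, 106, 103], [14, 108, 99], [14, 109, 103]]
trivet z5-12: 1706 [ 355.99130098 -365.70859257] [ 569.16234517 -133.77663897] [ 462.57682307 -249.74261577]
[ 526.73004953 -132.01995628  453.00020425] [-2.58628598 -0.00338998 -0.41651094]
pre [ 257.5 -326.6  217.9] [0.148, 0.102, 0.312, -1.242, 1.049, 0.072] grasp from pre [0.0, 0.0, 0.0, -0.0, -0.0, 0.4]
[-0.93  0.41 -0.35 -0.98 -1.3   2.33] 1.2789769243681804e-14
```

```bash
python3 - <<'E'
from pan import *
s=sense()
pR=Ro.from_euler('z',-40.1,degrees=True);lam=np.radians(55)
p,B=kin.tool(np.array([472,-236,9.]),pR,lam,1)
mid=p-B.apply([0,0,200]);print("mid",mid.round(1),go(mid,B))
q=s["joints"]
for a in np.linspace(.2,1,5):
    pp=s["position"]*(1-a)+mid*a
    R0=Ro.from_rotvec(s["ee_rot"]);R=R0*Ro.from_rotvec(a*(R0.inv()*B).as_rotvec())
    q,e=kin.ik(pp,R,q);print(pp.round(0),q.round(2),round(e,4),"tip",(pp+R.apply([0,0,173])).round(0))
E
```

```text
mid [ 204.4 -390.8  275.3] [0.148, 0.1, 0.31, -1.358, 1.142, -0.304]
[ 462. -184.  417.] [-0.29  0.16 -0.08 -0.71 -1.21  1.95] 0.0 tip [519. -91. 283.]
[ 398. -236.  382.] [-0.48  0.16 -0.17 -0.8  -1.27  2.04] 0.0 tip [ 462. -136.  256.]
[ 333. -287.  346.] [-0.68  0.2  -0.23 -0.86 -1.34  2.14] 0.0 tip [ 406. -183.  229.]
[ 269. -339.  311.] [-0.88  0.27 -0.25 -0.88 -1.41  2.22] 0.0 tip [ 351. -232.  203.]
[ 204. -391.  275.] [-1.07  0.37 -0.24 -0.87 -1.49  2.27] 0.0 tip [ 296. -282.  176.]
```

Request:
drive_tool(
  plan=[
    [[0.03, 0.02, 0.06, -0.2, 0.17, -0.045, 1], [0.06, 0.04, 0.12, -0.4, 0.34, -0.09, 1], [0.09, 0.06, 0.18, -0.6, 0.5, -0.13, 1], [0.12, 0.08, 0.24, -0.8, 0.67, -0.18, 1], [0.148, 0.1, 0.31, -0.95, 0.8, -0.21, 1], [0.148, 0.1, 0.31, -0.95, 0.8, -0.21, 1], [0.148, 0.1, 0.31, -0.95, 0.8, -0.21, 1], [0.148, 0.1, 0.31, -0.95, 0.8, -0.21, 1], [0.148, 0.1, 0.31, -0.95, 0.8, -0.21, 1]],
  ],
)

```text
time: 21.5
position: [302.1, -312.8, 328.8]
ee_rot: [-2.077, 0.756, -0.398]
contact_force: [-0.1, 0.3, -0.2]
opening: 85.5
finger_force: 0.0
```

```bash
python3 - <<'E'
from pan import *
d,W=wrist();cv2.imwrite("pics/w1.png",d["img"][:,:,::-1])
try: f,v=fitpan(W)
except Exception as e: print(e);f,v=np.array([472,-236.]),np.array([-.765,.644])
top()
print("fit top");W=cloud(get_image("top"));
try: fitpan(W)
except Exception as e: print(e)
yaw=np.arctan2(-v[1],-v[0]);pR=Ro.from_euler('z',yaw)
p,B=kin.tool(np.r_[f,9.],pR,np.radians(55),1)
pre=p-B.apply([0,0,60]);print("pre",pre.round(1),go(pre,B))
E
```

```text
pos [302.1, -312.8, 328.8] [-2.077, 0.756, -0.398] J [-0.8274, 0.2363, -0.2374, -0.9697, -1.3994, 2.0348]
w ([523, 122], 4466, [472.7, -238.7], [74.0, 67.0], 49.4, 141.0)
w ([481, 126], 1384, [489.8, -218.3], [33.0, 31.0], 49.5, 145.0)
rim c [ 472.2 -236.6] 5850 handle dir deg 139.7 1898 centre offset from line 1.4 h mean [ 388.6 -167.4   78.1] hz max 81.9
t ([472, 238], 63, [493.5, -256.1], [30.0, 37.0], 48.7, 147.0)
t ([458, 240], 50, [489.7, -214.4], [27.0, 30.0], 45.9, -160.0)
t ([473, 252], 61, [456.0, -255.6], [30.0, 29.0], 48.4, -166.0)
t ([460, 253], 51, [452.5, -218.7], [27.0, 30.0], 46.4, 66.0)
tray [524.  93. 167.] [554.  93. 164.]
fit top
rim c [ 471.3 -235.7] 287 handle dir deg 139.7 201 centre offset from line -1.2 h mean [ 383.3 -159.5   77.7] hz max 82.6
pre [ 278.2 -302.8  195. ] [0.0, 0.001, 0.002, -0.099, 0.454, 0.283]
```

View pics/w1.png

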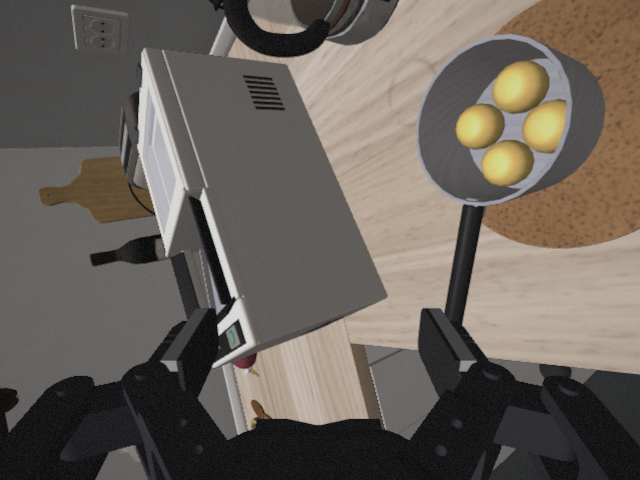

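The wrist view shows all 4 potatoes in the pan around (515,125). The handle runs from (475,205) to (455,320) and is clear of the recycler.

Request:
drive_tool(
  plan=[
    [[0, 0, 0, -0.05, 0.22, 0.1, 1], [0, 0, 0, -0.1, 0.454, 0.2, 1], [0, 0, 0, -0.1, 0.454, 0.283, 1], [0, 0, 0, -0.1, 0.454, 0.283, 1], [0, 0, 0, -0.1, 0.454, 0.4, 1], [0, 0, 0, -0.1, 0.454, 0.523, 1], [0, 0, 0, -0.1, 0.454, 0.523, 1], [0, 0, 0, -0.1, 0.454, 0.523, 1]],
  ],
)

```text
time: 22.65
position: [309.8, -266.4, 161.6]
ee_rot: [-2.077, 0.757, -0.401]
contact_force: [0.4, 0.5, -0.1]
opening: 85.5
finger_force: 0.0
```

```bash
python3 - <<'E'
from pan import *
s=sense();p,B=kin.tool(np.array([472,-236.3,9.]),Ro.from_euler('z',-40.3,degrees=True),np.radians(55),1)
print(s["position"],s["contact_force"],p,go(p,B),s["joints"].round(2))
d,W=wrist();fitpan(W);cv2.imwrite("pics/w2.png",d["img"][:,:,::-1])
E
```

```text
[ 309.79998958 -266.44705574  161.60727849] [ 0.36489333  0.5156188  -0.08825547] [ 309.79785401 -265.22197797  160.53986165] [0.0, -0.001, 0.003, -0.003, 0.001, 0.006] [-0.79  0.5  -0.41 -1.11 -1.14  2.42]
pos [309.8, -266.4, 161.6] [-2.077, 0.757, -0.401] J [-0.7861, 0.5047, -0.4128, -1.1139, -1.142, 2.4194]
w ([383, 68], 10740, [471.9, -233.8], [64.0, 62.0], 49.4, -158.0)
rim c [ 472.6 -237.4] 16881 handle dir deg -113.6 10569 centre offset from line -104.8 h mean [ 375.5 -197.9   78.6] hz max 90.2
```

View pics/w2.png

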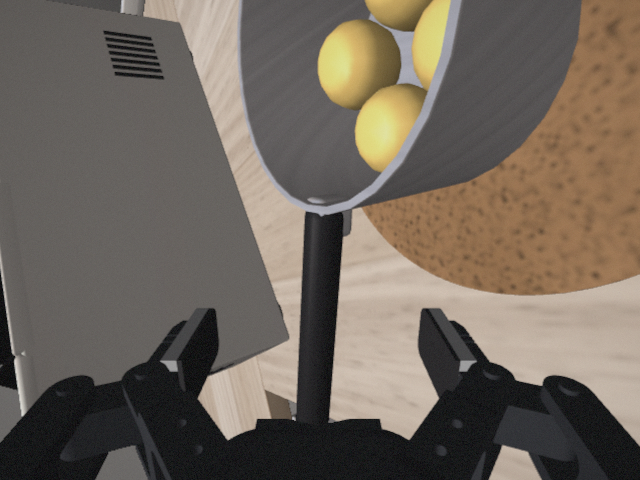

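The handle is centred between the pads, at column 318. I'll close and lift a little.

Request:
drive_tool(
  plan=[
    [[0, 0, 0, 0, 0, 0.006, -1], [0, 0, 0, 0, 0, 0.006, -1], [0, 0, 0, 0, 0, 0.006, -1], [0, 0, 0, 0, 0, 0.006, -1], [0, 0, 0, 0, 0, 0.006, -1], [0, 0, 0, 0, 0, 0.006, -1], [0, 0, 0, 0, 0, 0.006, -1], [0, 0, 0, 0, -0.04, -0.03, -1], [0, 0, 0, 0, -0.09, -0.06, -1], [0, 0, 0, 0, -0.14, -0.1, -1], [0, 0, 0, 0, -0.14, -0.1, -1], [0, 0, 0, 0, -0.14, -0.1, -1]],
  ],
  newtons=110,
)

```text
time: 24.2
position: [308.8, -265.9, 203.2]
ee_rot: [-2.075, 0.76, -0.398]
contact_force: [0.0, -0.6, -2.8]
opening: 11.7
finger_force: 107.4
```

```bash
cat >> pan.py <<'E'
def panpose(W):
    """rim plane + centre of a held pan from wrist cloud: report tilt in tool frame"""
def plan(stages,q0,lam=np.radians(55)):
    s=sense();c=s["position"];Rc=Ro.from_rotvec(s["ee_rot"]);q=q0
    for pp,yaw,rho in stages:
        pR=Ro.from_euler('z',np.radians(yaw))*Ro.from_euler('x',np.radians(rho))
        # pp = point on the handle axis above pan centre
        p,B=kin.tool(np.array(pp,float)-pR.apply([0,0,63]),pR,lam,1)
        q,e=kin.ik(p,B,q);print(np.round(go(p,B,c,Rc),3).tolist(),"tcp",p.round(0),"q",q.round(2),round(e,3))
    return q
E
python3 - <<'E'
from pan import *
s=sense();print(s["position"],s["contact_force"],s["opening"],s["finger_force"])
d,W=wrist();cv2.imwrite("pics/w3.png",d["img"][:,:,::-1])
plan([((472,-236,190),-40.3,0),((472,-236,287),-40.3,0),((500,-100,287),-35,0),((503,73,287),-25,0)],s["joints"])
E
```

```text
[ 308.78171011 -265.8590132   203.22290206] [ 0.01953334 -0.63134236 -2.75551215] 11.680597411012611 107.44872808456421
pos [308.8, -265.9, 203.2] [-2.075, 0.76, -0.398] J [-0.7754, 0.413, -0.401, -1.0805, -1.1839, 2.3114]
w ([372, 69], 10270, [470.9, -228.5], [62.0, 64.0], 93.3, 56.0)
[0.0, -0.0, 0.0, 0.001, -0.251, -0.169] tcp [ 310. -265.  279.] q [-0.75  0.26 -0.35 -1.03 -1.27  2.12] 0.0
[0.0, -0.0, 0.0, 0.002, -0.569, -0.392] tcp [ 310. -265.  376.] q [-0.74  0.11 -0.25 -0.98 -1.39  1.89] 0.0
[0.0, -0.036, -0.025, -0.216, -0.828, -0.023] tcp [ 341. -144.  376.] q [-0.45  0.01 -0.35 -1.03 -1.23  1.79] 0.0
[0.0, -0.105, -0.073, -0.554, -1.103, 0.37] tcp [354.   2. 376.] q [-0.04 -0.06 -0.41 -1.06 -1.05  1.66] 0.0
```

View pics/w3.png

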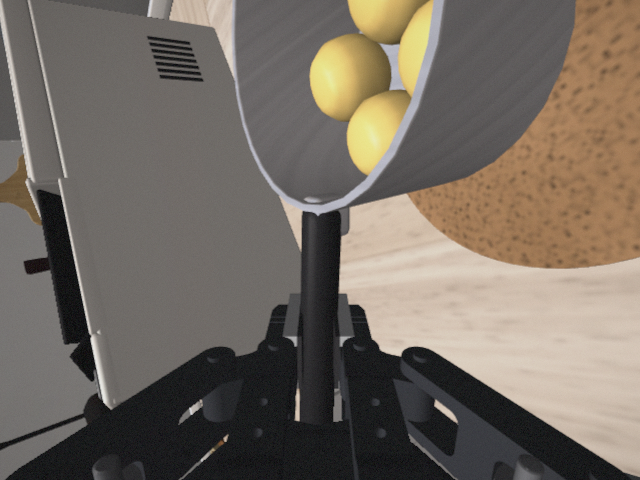

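The pan is level and held, and the potatoes are inside. I'll lift and carry it towards the recycler.

Request:
drive_tool(
  plan=[
    [[0, 0, 0, 0, -0.12, -0.08, -1], [0, 0, 0, 0, -0.25, -0.17, -1], [0, 0, 0, 0, -0.37, -0.26, -1], [0, 0, 0, 0, -0.49, -0.34, -1], [0, 0, 0, 0, -0.61, -0.42, -1], [0, 0, 0, 0, -0.61, -0.42, -1], [0, -0.01, -0.006, -0.05, -0.68, -0.33, -1], [0, -0.018, -0.012, -0.11, -0.74, -0.24, -1], [0, -0.027, -0.018, -0.16, -0.81, -0.15, -1], [0, -0.036, -0.025, -0.216, -0.87, -0.053, -1], [0, -0.036, -0.025, -0.216, -0.87, -0.053, -1], [0, -0.036, -0.025, -0.216, -0.87, -0.053, -1]],
  ],
)

```text
time: 25.75
position: [340.9, -144.1, 387.3]
ee_rot: [-2.101, 0.664, -0.342]
contact_force: [-0.2, 0.1, -3.3]
opening: 11.8
finger_force: 107.9
```

```bash
python3 - <<'E'
from pan import *
s=sense();print(s["position"],s["contact_force"],s["opening"],s["finger_force"])
q=plan([((500,-10,300),-30,0),((503,73,300),-25,0),((503,73,294),-25,-30)],s["joints"])
d,W=wrist();P=W.reshape(-1,3);P=P[np.isfinite(P[:,0])]
r=np.hypot(P[:,0]-500,P[:,1]+100);m=(r<70)&(P[:,2]>290);print("rim",m.sum(),P[m].mean(0))
c,_,_,_=np.linalg.lstsq(np.c_[P[m][:,:2],np.ones(m.sum())],P[m][:,2],rcond=None);print("slope",c)
E
```

```text
[ 340.87005509 -144.11878931  387.34011679] [-0.16552997  0.10240175 -3.27661591] 11.819447701860428 107.92919397354126
[0.0, -0.034, -0.025, -0.16, -0.154, 0.212] tcp [346. -67. 389.] q [-0.24 -0.06 -0.38 -1.03 -1.16  1.69] 0.0
[0.0, -0.068, -0.049, -0.292, -0.297, 0.415] tcp [354.   2. 389.] q [-0.03 -0.08 -0.4  -1.04 -1.06  1.62] 0.0
[-0.249, -0.053, -0.065, -0.335, -0.584, 0.508] tcp [380.  58. 434.] q [ 0.46 -0.11 -0.41 -0.33 -0.94  0.82] 0.0
pos [340.9, -144.1, 387.3] [-2.101, 0.664, -0.342] J [-0.4443, -0.0016, -0.3357, -1.0176, -1.2499, 1.7581]
w ([372, 71], 8960, [499.1, -91.1], [63.0, 62.0], 276.2, 170.0)
rim 19843 [475.39383009 -94.17215621 299.24903412]
slope [-3.14056013e-02 -2.60788846e-03  3.13933473e+02]
```

Request:
drive_tool(
  plan=[
    [[0, -0.017, -0.012, -0.08, -0.077, 0.106, -1], [0, -0.034, -0.025, -0.16, -0.154, 0.212, -1], [0, -0.05, -0.037, -0.226, -0.226, 0.314, -1], [0, -0.068, -0.049, -0.292, -0.297, 0.415, -1], [0, -0.068, -0.049, -0.292, -0.297, 0.415, -1], [0, -0.068, -0.049, -0.292, -0.297, 0.415, -1]],
  ],
)

```text
time: 26.55
position: [354.6, 1.7, 389.6]
ee_rot: [-2.142, 0.474, -0.25]
contact_force: [0.2, -0.1, -2.9]
opening: 11.8
finger_force: 108.6
```

```bash
python3 - <<'E'
from pan import *
s=sense();print(s["position"],s["contact_force"],s["opening"],s["finger_force"])
q=plan([((503,73,296),-25,-a) for a in range(0,131,10)],s["joints"])
E
```

```text
[354.62724519   1.68842589 389.61034318] [ 0.23774353 -0.1220947  -2.93608011] 11.77512033952601 108.63016247749329
[0.001, -0.001, 0.001, -0.003, 0.016, 0.013] tcp [354.   2. 385.] q [-0.03 -0.07 -0.4  -1.04 -1.06  1.63] 0.0
[-0.083, -0.001, 0.001, -0.003, -0.092, 0.022] tcp [361.  18. 405.] q [ 0.16 -0.11 -0.39 -0.8  -0.96  1.35] 0.0
[-0.166, -0.001, 0.001, -0.002, -0.196, 0.049] tcp [370.  37. 423.] q [ 0.33 -0.12 -0.4  -0.55 -0.92  1.06] 0.0
[-0.249, -0.001, 0.001, -0.002, -0.294, 0.095] tcp [380.  58. 436.] q [ 0.46 -0.11 -0.41 -0.33 -0.95  0.82] 0.0
[-0.333, -0.001, 0.001, -0.002, -0.383, 0.156] tcp [391.  81. 445.] q [ 0.56 -0.08 -0.4  -0.16 -1.03  0.64] 0.0
[-0.416, -0.001, 0.001, -0.002, -0.459, 0.232] tcp [402. 105. 450.] q [ 0.64 -0.03 -0.38 -0.05 -1.15  0.52] 0.0
[-0.499, -0.001, 0.0, -0.002, -0.521, 0.321] tcp [413. 129. 450.] q [ 0.69  0.03 -0.35  0.04 -1.27  0.43] 0.0
[-0.583, -0.001, 0.0, -0.002, -0.567, 0.418] tcp [425. 153. 446.] q [ 0.74  0.1  -0.32  0.1  -1.39  0.37] 0.0
[-0.666, -0.001, 0.0, -0.002, -0.596, 0.522] tcp [435. 176. 436.] q [ 0.77  0.17 -0.29  0.15 -1.52  0.32] 0.0
[-0.749, -0.001, 0.0, -0.003, -0.605, 0.63] tcp [445. 198. 423.] q [ 0.8   0.25 -0.27  0.19 -1.63  0.29] 0.0
[-0.833, -0.001, -0.0, -0.003, -0.596, 0.738] tcp [454. 216. 406.] q [ 0.82  0.32 -0.26  0.23 -1.74  0.27] 0.0
[-0.916, -0.002, -0.0, -0.003, -0.569, 0.842] tcp [461. 232. 385.] q [ 0.83  0.4  -0.25  0.26 -1.85  0.25] 0.0
[-0.999, -0.002, -0.0, -0.003, -0.524, 0.94] tcp [467. 244. 362.] q [ 0.84  0.47 -0.26  0.28 -1.94  0.23] 0.0
[-1.083, -0.002, -0.0, -0.004, -0.462, 1.028] tcp [471. 253. 336.] q [ 0.85  0.55 -0.27  0.31 -2.03  0.22] 0.0
```

Request:
drive_tool(
  plan=[
    [[-0.083, 0, 0, -0.003, -0.092, 0.022, -1], [-0.166, 0, 0, -0.002, -0.196, 0.049, -1], [-0.249, 0, 0, -0.002, -0.294, 0.095, -1], [-0.333, 0, 0, -0.002, -0.383, 0.156, -1], [-0.416, 0, 0, -0.002, -0.459, 0.232, -1], [-0.499, 0, 0, -0.002, -0.521, 0.321, -1], [-0.541, 0, 0, -0.002, -0.545, 0.37, -1], [-0.583, 0, 0, -0.002, -0.567, 0.418, -1], [-0.625, 0, 0, -0.002, -0.582, 0.47, -1], [-0.666, 0, 0, -0.002, -0.596, 0.522, -1], [-0.708, 0, 0, -0.003, -0.602, 0.576, -1], [-0.749, 0, 0, -0.003, -0.605, 0.63, -1], [-0.749, 0, 0, -0.003, -0.605, 0.63, -1], [-0.791, 0, 0, -0.003, -0.602, 0.684, -1], [-0.833, 0, 0, -0.003, -0.596, 0.738, -1], [-0.875, 0, 0, -0.003, -0.583, 0.79, -1], [-0.916, 0, 0, -0.003, -0.569, 0.842, -1], [-0.958, 0, 0, -0.003, -0.547, 0.892, -1], [-0.958, 0, 0, -0.003, -0.547, 0.892, -1], [-0.958, 0, 0, -0.003, -0.547, 0.892, -1]],
  ],
)

```text
time: 29.05
position: [464.4, 238.7, 374.9]
ee_rot: [2.059, -0.459, -0.259]
contact_force: [0.4, 0.5, -1.8]
opening: 12.0
finger_force: 108.3
```

```bash
python3 - <<'E'
from pan import *
s=sense();print(s["position"],s["contact_force"],s["opening"],s["joints"].round(2))
q=plan([((503,73,296),-25,-a) for a in range(120,-1,-20)],s["joints"])
a=cv2.resize(get_image("scene")["img"][100:340,260:480,::-1],(400,436));b=cv2.resize(get_image("wrist")["img"][:,:,::-1],(400,300))
o=np.zeros((436,800,3),np.uint8);o[:,:400]=a;o[:300,400:]=b;cv2.imwrite("pics/p1.png",o)
E
```

```text
[464.43722368 238.65225652 374.94627413] [ 0.38582482  0.52306449 -1.83495147] 11.969559473225507 [ 0.84  0.44 -0.25  0.27 -1.89  0.24]
[-0.044, -0.001, -0.002, -0.0, -0.059, 0.005] tcp [467. 244. 362.] q [ 0.84  0.47 -0.26  0.28 -1.94  0.23] 0.0
[0.123, -0.001, -0.002, 0.0, 0.156, 0.023] tcp [454. 216. 406.] q [ 0.82  0.32 -0.26  0.23 -1.74  0.27] 0.0
[0.29, -0.001, -0.001, 0.001, 0.351, 0.113] tcp [435. 176. 436.] q [ 0.77  0.17 -0.29  0.15 -1.52  0.32] 0.0
[0.456, -0.001, -0.001, 0.001, 0.503, 0.265] tcp [413. 129. 450.] q [ 0.69  0.03 -0.35  0.04 -1.27  0.43] 0.0
[0.623, -0.002, -0.001, 0.001, 0.595, 0.46] tcp [391.  81. 445.] q [ 0.56 -0.08 -0.4  -0.16 -1.03  0.64] 0.0
[0.79, -0.002, -0.001, 0.001, 0.614, 0.674] tcp [370.  37. 423.] q [ 0.33 -0.12 -0.4  -0.55 -0.92  1.06] 0.0
[0.956, -0.002, -0.0, 0.0, 0.559, 0.882] tcp [354.   2. 385.] q [-0.03 -0.07 -0.4  -1.04 -1.06  1.63] 0.0
```

View pics/p1.png

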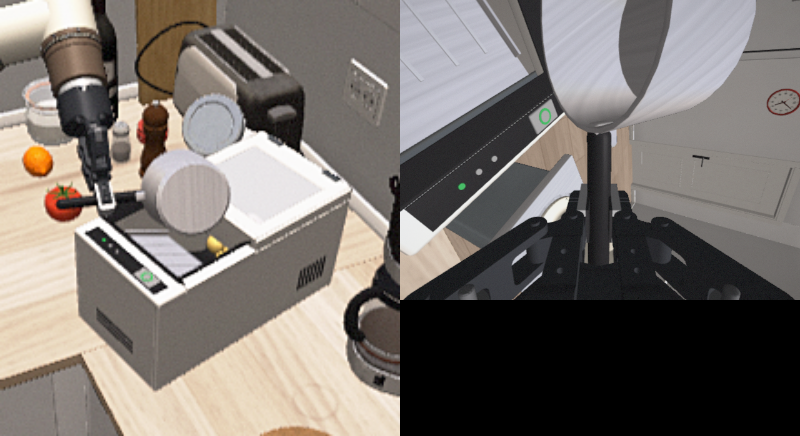

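The potatoes are out and the pan looks empty. One potato at about (215,245) of the left crop seems to be still sliding in. I'll roll the pan back level.

Request:
drive_tool(
  plan=[
    [[0, 0, 0, 0, 0, 0, -1], [0, 0, 0, 0, 0, 0, -1], [0.06, 0, 0, 0, 0.08, 0.01, -1], [0.123, 0, 0, 0, 0.156, 0.023, -1], [0.207, 0, 0, 0, 0.255, 0.065, -1], [0.29, 0, 0, 0, 0.351, 0.113, -1], [0.373, 0, 0, 0, 0.43, 0.185, -1], [0.456, 0, 0, 0, 0.503, 0.265, -1], [0.54, 0, 0, 0, 0.552, 0.36, -1], [0.623, 0, 0, 0, 0.595, 0.46, -1], [0.707, 0, 0, 0, 0.608, 0.567, -1], [0.79, 0, 0, 0, 0.614, 0.674, -1], [0.873, 0, 0, 0, 0.59, 0.78, -1], [0.956, 0, 0, 0, 0.545, 0.872, -1], [0.956, 0, 0, 0, 0.545, 0.872, -1], [0.956, 0, 0, 0, 0.545, 0.872, -1]],
  ],
)

```text
time: 31.15
position: [355.6, 6.1, 383.2]
ee_rot: [-2.149, 0.474, -0.248]
contact_force: [0.4, 0.8, -1.9]
opening: 11.8
finger_force: 108.6
```

```bash
python3 - <<'E'
from pan import *
s=sense();print(s["position"],s["contact_force"],s["opening"],s["joints"].round(2))
q=plan([((503,73,305),-25,0),((500,-10,305),-30,0),((500,-100,305),-35,0)],s["joints"])
d,W=wrist();P=W.reshape(-1,3);P=P[np.isfinite(P[:,0])]
r=np.hypot(P[:,0]-503,P[:,1]-73);m=(r<70)&(P[:,2]>280);print("rim",m.sum(),P[m].mean(0))
c,_,_,_=np.linalg.lstsq(np.c_[P[m][:,:2],np.ones(m.sum())],P[m][:,2],rcond=None);print("slope",c)
a=cv2.resize(get_image("scene")["img"][100:340,260:480,::-1],(400,436));b=cv2.resize(d["img"][:,:,::-1],(400,300))
o=np.zeros((436,800,3),np.uint8);o[:,:400]=a;o[:300,400:]=b;cv2.imwrite("pics/p2.png",o)
E
```

```text
[355.61959434   6.07523034 383.17744138] [ 0.3745591   0.76910884 -1.91701794] 11.798404623403172 [-0.01 -0.07 -0.4  -1.04 -1.04  1.62]
[0.004, -0.0, 0.001, 0.001, -0.024, -0.037] tcp [354.   2. 394.] q [-0.03 -0.08 -0.39 -1.03 -1.06  1.61] 0.0
[0.004, 0.034, 0.025, 0.088, 0.131, -0.255] tcp [346. -67. 394.] q [-0.24 -0.07 -0.38 -1.03 -1.16  1.68] 0.0
[0.004, 0.068, 0.049, 0.2, 0.296, -0.486] tcp [ 341. -144.  394.] q [-0.44 -0.01 -0.33 -1.01 -1.26  1.74] 0.0
pos [355.6, 6.1, 383.2] [-2.149, 0.474, -0.248] J [-0.0142, -0.0691, -0.4046, -1.038, -1.0394, 1.6241]
rim 25002 [481.94618496  79.39396228 292.72338543]
slope [-4.30414994e-02 -1.07861265e-03  3.13552707e+02]
```

View pics/p2.png

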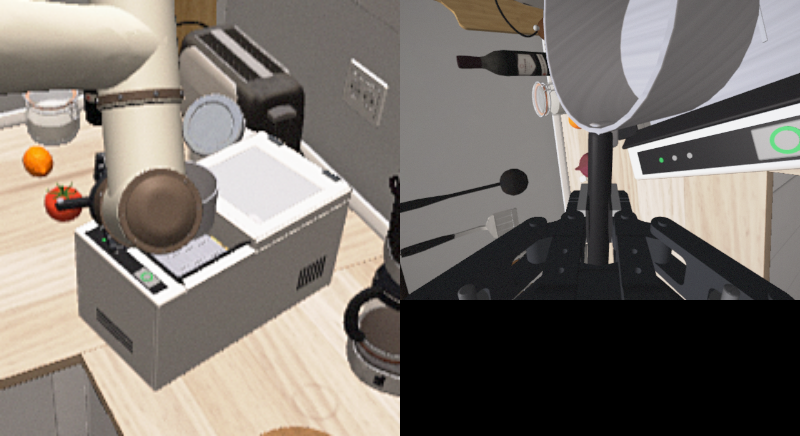

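The pan is empty and nothing lies outside the recycler. I'll carry the pan back over the trivet.

Request:
drive_tool(
  plan=[
    [[0, 0, 0, 0.001, -0.024, -0.037, -1], [0, 0.008, 0.006, 0.02, 0.015, -0.09, -1], [0, 0.017, 0.012, 0.045, 0.053, -0.146, -1], [0, 0.034, 0.025, 0.088, 0.131, -0.255, -1], [0, 0.051, 0.037, 0.144, 0.213, -0.37, -1], [0, 0.068, 0.049, 0.2, 0.296, -0.486, -1], [0, 0.068, 0.049, 0.2, 0.296, -0.486, -1], [0, 0.068, 0.049, 0.2, 0.296, -0.486, -1]],
  ],
)

```text
time: 32.25
position: [341.2, -142.7, 393.4]
ee_rot: [-2.106, 0.661, -0.346]
contact_force: [0.3, 0.4, -3.1]
opening: 11.4
finger_force: 108.9
```

```bash
python3 - <<'E'
from pan import *
s=sense();print(s["position"],s["contact_force"],s["opening"],s["joints"].round(2))
q=plan([((468,-243,300),-40,0),((468,-243,180),-40,0),((468,-243,110),-40,0)],s["joints"])
d,W=top();cv2.imwrite("pics/t4.png",cv2.resize(d["img"][100:300,280:480,::-1],(600,600)))
E
```

```text
[ 341.17797817 -142.66466475  393.4425939 ] [ 0.25424283  0.37022875 -3.09423388] 11.384771572172328 [-0.44 -0.01 -0.33 -1.01 -1.25  1.74]
[0.002, 0.034, 0.025, 0.182, 0.309, -0.403] tcp [ 306. -273.  389.] q [-0.76  0.11 -0.23 -0.97 -1.43  1.88] 0.0
[0.002, 0.034, 0.025, 0.181, 0.701, -0.126] tcp [ 306. -273.  269.] q [-0.77  0.29 -0.35 -1.03 -1.27  2.15] 0.0
[0.002, 0.034, 0.025, 0.181, 0.93, 0.036] tcp [ 306. -273.  199.] q [-0.79  0.43 -0.4  -1.07 -1.19  2.32] 0.0
tray [525.  93. 166.] [554.  93. 163.]
```

View pics/t4.png

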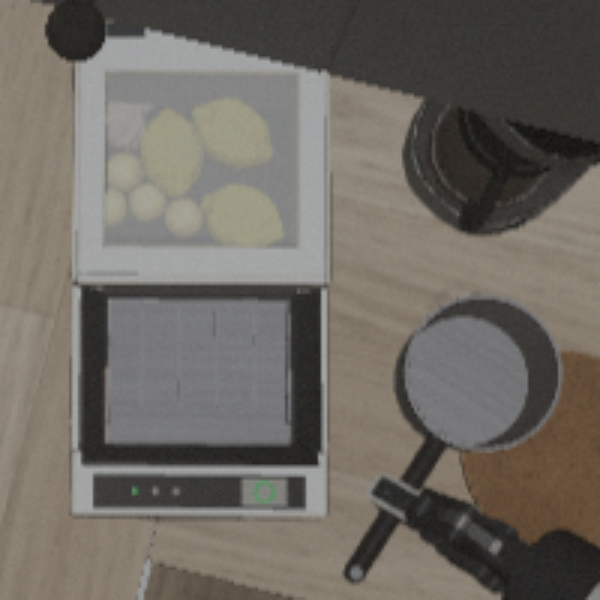

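All 4 potatoes, the 3 lemons and the garlic are under the pane, and the tray is level. Next I lower the pan to the trivet.

Request:
drive_tool(
  plan=[
    [[0, 0.01, 0.006, 0.045, 0.077, -0.1, -1], [0, 0.017, 0.012, 0.09, 0.154, -0.2, -1], [0, 0.025, 0.018, 0.135, 0.23, -0.3, -1], [0, 0.034, 0.025, 0.182, 0.309, -0.403, -1], [0, 0.034, 0.025, 0.182, 0.44, -0.31, -1], [0, 0.034, 0.025, 0.182, 0.57, -0.218, -1], [0, 0.034, 0.025, 0.182, 0.701, -0.126, -1], [0, 0.034, 0.025, 0.182, 0.815, -0.045, -1], [0, 0.034, 0.025, 0.182, 0.93, 0.036, -1], [0, 0.034, 0.025, 0.182, 0.93, 0.036, -1], [0, 0.034, 0.025, 0.182, 0.93, 0.036, -1]],
  ],
)

```text
time: 33.67
position: [306.7, -273.5, 199.0]
ee_rot: [-2.081, 0.756, -0.395]
contact_force: [-0.1, -0.5, -2.6]
opening: 11.9
finger_force: 108.9
```

```bash
python3 - <<'E'
from pan import *
s=sense();print(s["position"],s["contact_force"],s["opening"],s["joints"].round(2))
q=plan([((468,-243,H),-40,0) for H in(80,76,73,71)],s["joints"])
d,W=wrist();P=W.reshape(-1,3);P=P[np.isfinite(P[:,0])]
r=np.hypot(P[:,0]-468,P[:,1]+243);m=(r<70)&(P[:,2]>98)&(P[:,2]<125);rim=P[m]
from scipy.optimize import least_squares
print("rim",m.sum(),least_squares(lambda c:np.hypot(rim[:,0]-c[0],rim[:,1]-c[1])-53.5,(468,-243),loss="soft_l1",f_scale=2).x)
c,_,_,_=np.linalg.lstsq(np.c_[rim[:,:2],np.ones(m.sum())],rim[:,2],rcond=None);print("slope",c)
hsv=cv2.cvtColor(d["img"],cv2.COLOR_RGB2HSV)
t=P[(P[:,2]>6)&(P[:,2]<12)];print(len(t),t.min(0),t.max(0))
E
```

```text
[ 306.71758044 -273.4792055   199.02617946] [-0.08977214 -0.50834141 -2.58666715] 11.935207799638004 [-0.79  0.43 -0.39 -1.07 -1.19  2.32]
[0.002, -0.001, 0.001, -0.004, 0.099, 0.071] tcp [ 306. -273.  169.] q [-0.8   0.49 -0.41 -1.09 -1.16  2.4 ] 0.0
[0.002, -0.001, 0.001, -0.005, 0.113, 0.08] tcp [ 306. -273.  165.] q [-0.8   0.5  -0.41 -1.1  -1.16  2.41] 0.0
[0.002, -0.001, 0.001, -0.005, 0.122, 0.087] tcp [ 306. -273.  162.] q [-0.8   0.51 -0.41 -1.1  -1.15  2.42] 0.0
[0.002, -0.001, 0.001, -0.005, 0.129, 0.091] tcp [ 306. -273.  160.] q [-0.8   0.51 -0.41 -1.1  -1.15  2.42] 0.0
pos [306.7, -273.5, 199.0] [-2.081, 0.756, -0.395] J [-0.7874, 0.4269, -0.3934, -1.0694, -1.1882, 2.3228]
rim 23455 [ 470.27021816 -244.37929657]
slope [-3.72867922e-02  9.10738272e-03  1.28408225e+02]
35999 [ 223.24330937 -293.16165458    6.02576991] [987.86226516 856.28252242  11.9976367 ]
```

Request:
drive_tool(
  plan=[
    [[0, 0, 0, 0, 0.05, 0.035, -1], [0, 0, 0, 0, 0.099, 0.071, -1], [0, 0, 0, 0, 0.113, 0.08, -1], [0, 0, 0, 0, 0.122, 0.087, -1], [0, 0, 0, 0, 0.122, 0.087, -1]],
  ],
)

```text
time: 34.35
position: [306.1, -273.5, 161.0]
ee_rot: [-2.08, 0.758, -0.395]
contact_force: [0.6, 0.5, -2.0]
opening: 11.8
finger_force: 108.8
```

Request:
drive_tool(
  plan=[
    [[0, 0, 0, 0, 0.004, 0.003, -1], [0, 0, 0, 0, 0.004, 0.003, -0.5], [0, 0, 0, 0, 0.004, 0.003, 1], [0, 0, 0, 0, 0.004, 0.003, 1], [0, 0, 0, 0, 0.004, 0.003, 1], [0, 0, 0, 0, 0.004, 0.003, 1], [0, 0, 0, 0, 0.004, -0.1, 1], [0, 0, 0, 0, 0.004, -0.25, 1], [0, 0, 0, 0, -0.15, -0.5, 1], [0, 0, 0, 0, -0.5, -0.6, 1], [0, 0, 0, 0, -0.8, -0.6, 1], [0, 0, 0, 0, -0.8, -0.6, 1], [0, 0, 0, 0, -0.8, -0.6, 1]],
  ],
)

```text
time: 35.98
position: [301.7, -277.8, 414.1]
ee_rot: [-2.084, 0.752, -0.402]
contact_force: [0.6, 0.2, -0.6]
opening: 85.9
finger_force: 0.0
```

```bash
python3 - <<'E'
from pan import *
s=sense();print(s["position"],s["ee_rot"],s["joints"].round(2))
d,W=wrist();fitpan(W,(470,-244))
d,W=top();fitpan(W,(470,-244));cv2.imwrite("pics/t5.png",cv2.resize(d["img"][100:330,200:510,::-1],(620,460)))
# key (422.., 41) closed tip pressing, tool down
for u,v in[(368,264),(366,264),(370,264),(368,262),(368,266)]: print(W[v,u].round(1))
g=cv2.inRange(cv2.cvtColor(d["img"],cv2.COLOR_RGB2HSV),(45,50,80),(80,255,255));g[:255]=0;g[275:]=0;g[:,:355]=0;g[:,380:]=0
print("ring px",np.argwhere(g).mean(0),np.nanmean(W[g>0],0))
for yv in(-90,-60,-30,0): 
    B=down(yv)
    for z in(420,):
        p=np.array([424,41,z]);q,e=kin.ik(p,B,s["joints"]);print(yv,q.round(2),round(e,4),go(p,B))
E
```

```text
[ 301.70195295 -277.83192915  414.12006618] [-2.08358302  0.75154153 -0.40185368] [-0.77  0.08 -0.19 -0.96 -1.47  1.84]
pos [301.7, -277.8, 414.1] [-2.084, 0.752, -0.402] J [-0.7678, 0.0786, -0.1892, -0.9602, -1.468, 1.8383]
rim c [ 509.2 -215.7] 2167 handle dir deg 159.2 1645 centre offset from line -47.3 h mean [ 431.9 -135.7   78.9] hz max 83.1
tray [524.  93. 173.] [554.  93. 163.]
rim c [ 508.6 -215.7] 153 handle dir deg 135.3 230 centre offset from line -2.2 h mean [ 454.2 -158.7   77.6] hz max 83.8
[422.5  42.8 195.8]
[nan nan nan]
[422.3  38.5 199.4]
[427.1  42.8 197.2]
[417.8  43.4 201.1]
ring px [263.53846154 367.73076923] [423.52071061  43.55800588 197.58960565]
-90 [ 0.48  0.02 -0.42 -0.   -1.13  1.09] 0.0 [-0.437, -0.159, -0.307, -0.445, -0.779, 1.035]
-60 [ 0.48  0.02 -0.42 -0.   -1.13  1.61] 0.0 [-0.396, -0.278, -0.536, -0.445, -0.779, 1.035]
-30 [ 0.48  0.02 -0.42 -0.   -1.13  2.14] 0.0 [-0.331, -0.395, -0.762, -0.445, -0.779, 1.035]
0 [ 0.48  0.02 -0.42  0.   -1.13  2.66] 0.0 [-0.237, -0.51, -0.984, -0.445, -0.779, 1.035]
```

View pics/t5.png

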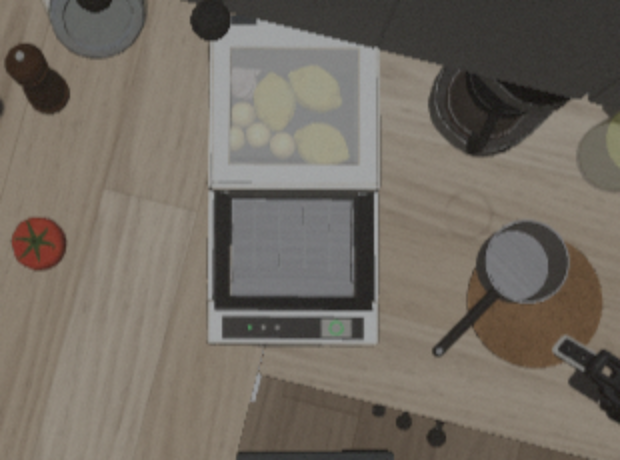

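The pan now stands at about (509,-216), still upright but about 57 mm off the trivet centre, so it was knocked. That is close to the 65 mm limit, so I'll regrasp it and centre it.

```bash
python3 - <<'E'
from pan import *
s=sense()
d=dict(np.load("top0.npz"));W=cloud(d);hsv=cv2.cvtColor(d["img"],cv2.COLOR_RGB2HSV)
m=cv2.inRange(hsv,(5,85,60),(15,135,125));m[:210]=0;m[290:]=0;m[:,:425]=0;m[:,510:]=0
m=cv2.morphologyEx(m,cv2.MORPH_CLOSE,np.ones((3,3)));n,l,st,c=cv2.connectedComponentsWithStats(m);i=1+st[1:,4].argmax()
cs,_=cv2.findContours((l==i).astype(np.uint8),0,2);(u,v),r=cv2.minEnclosingCircle(max(cs,key=len));
K,R,t=d["K"],d["R"],d["t"];ray=R.T@np.array([(u-K[0,2])/K[0,0],(v-K[1,2])/K[1,1],1]);C=-R.T@t;w=C+ray*(9-C[2])/ray[2];print("trivet",u,v,r,w)
p,B=kin.tool(np.array([508.8,-215.8,9.]),Ro.from_euler('z',-44.7,degrees=True),np.radians(55),1)
q=s["joints"]
for b in(140,100,50,0):
    x=p-B.apply([0,0,b]);q,e=kin.ik(x,B,q);print(b,x.round(0),go(x,B),q.round(2),round(e,4))
E
```

```text
trivet 466.7248229980469 250.36241149902344 33.93083953857422 [ 460.78900127 -246.07236527    9.        ]
140 [ 264. -314.  241.] [0.002, 0.032, 0.022, -0.022, 0.67, 0.225] [-0.91  0.35 -0.37 -1.02 -1.27  2.24] 0.0
100 [ 287. -290.  218.] [0.002, 0.032, 0.022, -0.011, 0.67, 0.385] [-0.85  0.38 -0.39 -1.07 -1.2   2.27] 0.0
50 [ 316. -261.  189.] [0.002, 0.032, 0.022, 0.002, 0.67, 0.584] [-0.78  0.44 -0.41 -1.14 -1.12  2.32] 0.0
0 [ 345. -232.  161.] [0.002, 0.032, 0.022, 0.015, 0.669, 0.784] [-0.7   0.49 -0.42 -1.22 -1.06  2.37] 0.0
```

Request:
drive_tool(
  plan=[
    [[0, 0.01, 0.007, -0.01, 0.22, 0.08, 1], [0, 0.02, 0.014, -0.02, 0.45, 0.15, 1], [0, 0.032, 0.022, -0.022, 0.67, 0.225, 1], [0, 0.032, 0.022, -0.022, 0.67, 0.225, 1], [0, 0.032, 0.022, -0.011, 0.67, 0.385, 1], [0, 0.032, 0.022, 0.002, 0.67, 0.584, 1], [0, 0.032, 0.022, 0.009, 0.67, 0.684, 1], [0, 0.032, 0.022, 0.015, 0.669, 0.784, 1], [0, 0.032, 0.022, 0.015, 0.669, 0.784, 1], [0, 0.032, 0.022, 0.015, 0.669, 0.784, 1]],
  ],
)

```text
time: 37.33
position: [345.3, -233.0, 161.8]
ee_rot: [-2.054, 0.843, -0.441]
contact_force: [-0.9, -0.6, 0.1]
opening: 85.3
finger_force: 0.0
```

```bash
python3 - <<'E'
from pan import *
s=sense();p,B=kin.tool(np.array([508.8,-215.8,9.]),Ro.from_euler('z',-44.7,degrees=True),np.radians(55),1)
print(s["position"],s["contact_force"],p,go(p,B))
cv2.imwrite("pics/w6.png",get_image("wrist")["img"][:,:,::-1])
i=B.inv()
for w in([0,0,12],[-46,-29,12],[-46,-29,0]): print(w,(i.apply(w)/250).round(3))
E
```

```text
[ 345.34539235 -233.0116259   161.80077293] [-0.88358401 -0.64561759  0.13354657] [ 344.85703789 -232.19274673  160.53986165] [0.002, -0.001, 0.001, -0.004, 0.004, 0.004]
[0, 0, 12] [-0.    -0.039 -0.028]
[-46, -29, 12] [-0.049  0.082 -0.201]
[-46, -29, 0] [-0.049  0.122 -0.174]
```

View pics/w6.png

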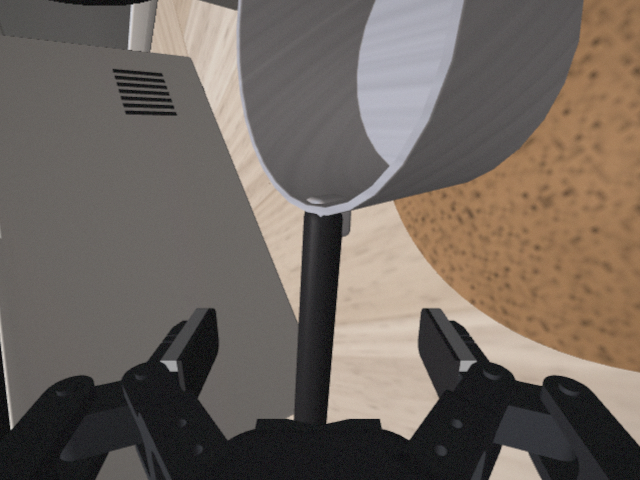

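The handle is centred at column 318. I'll grip, lift, move the pan to the trivet centre and release.

Request:
drive_tool(
  plan=[
    [[0, 0, 0, 0, 0, 0, -1], [0, 0, 0, 0, 0, 0, -1], [0, 0, 0, 0, 0, 0, -1], [0, 0, 0, 0, 0, 0, -1], [0, 0, 0, 0, 0, 0, -1], [0, 0, 0, 0, 0, 0, -1], [0, 0, 0, 0, -0.04, -0.028, -1], [0, 0, 0, -0.025, 0.02, -0.115, -1], [0, 0, 0, -0.049, 0.082, -0.201, -1], [0, 0, 0, -0.049, 0.082, -0.201, -1], [0, 0, 0, -0.049, 0.1, -0.188, -1], [0, 0, 0, -0.049, 0.121, -0.174, -1], [0, 0, 0, -0.049, 0.121, -0.174, -1], [0, 0, 0, -0.049, 0.121, -0.174, 1], [0, 0, 0, -0.049, 0.121, -0.174, 1], [0, 0, 0, -0.049, 0.121, -0.174, 1], [0, 0, 0, -0.049, 0.121, -0.174, 1], [0, 0, 0, -0.049, 0.121, -0.3, 1], [0, 0, 0, -0.049, 0.121, -0.45, 1], [0, 0, 0, -0.049, 0.121, -0.6, 1]],
  ],
)

```text
time: 39.88
position: [237.2, -323.8, 223.1]
ee_rot: [-2.054, 0.844, -0.439]
contact_force: [1.1, -0.0, 0.4]
opening: 85.4
finger_force: 0.0
```

Request:
drive_tool(
  plan=[
    [[0, 0, 0, 0, -0.25, -0.1, 1], [0, 0, 0, 0, -0.5, -0.2, 1], [0, 0, 0, 0, -0.75, -0.3, 1], [0, 0, 0, 0, -0.75, -0.3, 1], [0, 0, 0, 0, -0.75, -0.3, 1]],
  ],
)

```text
time: 40.5
position: [270.5, -289.4, 419.4]
ee_rot: [-2.055, 0.843, -0.441]
contact_force: [0.6, 0.3, -0.6]
opening: 85.7
finger_force: 0.0
```

```bash
python3 - <<'E'
from pan import *
s=sense();print(s["position"],s["ee_rot"],s["joints"].round(2))
W=cloud(get_image("top"));fitpan(W,(463,-245))
q=s["joints"]
B=down(-90)
for p in([350,-120,440],[424,41,440],[424,41,400],[424,41,371]):
    q,e=kin.ik(np.array(p),B,q);print(p,q.round(2),round(e,4),go(np.array(p),B))
E
```

```text
[ 270.5103926  -289.38375579  419.43226233] [-2.05452377  0.84299811 -0.44115668] [-0.84  0.05 -0.21 -0.96 -1.47  1.82]
rim c [ 463.7 -243.4] 298 handle dir deg 135.6 201 centre offset from line -0.4 h mean [ 381.4 -162.2   77.4] hz max 82.5
[350, -120, 440] [ 0.12 -0.1  -0.49 -0.   -1.19  1.45] 0.0 [-0.432, -0.178, -0.344, -0.251, -0.479, 0.526]
[424, 41, 440] [ 0.48  0.01 -0.38 -0.   -1.18  1.09] 0.0 [-0.432, -0.178, -0.344, -0.494, -0.863, 1.07]
[424, 41, 400] [ 0.48  0.04 -0.45  0.   -1.08  1.09] 0.0 [-0.432, -0.178, -0.344, -0.494, -0.732, 1.162]
[424, 41, 371] [ 0.48  0.07 -0.5  -0.   -1.    1.09] 0.0 [-0.432, -0.178, -0.344, -0.494, -0.637, 1.229]
```

The pan is centred within about 4 mm of the trivet centre. Now the key, with the fingers shut.

Request:
drive_tool(
  plan=[
    [[-0.072, -0.03, -0.057, -0.04, -0.08, 0.088, -1], [-0.144, -0.06, -0.115, -0.08, -0.16, 0.175, -1], [-0.216, -0.09, -0.172, -0.125, -0.24, 0.263, -1], [-0.288, -0.12, -0.23, -0.17, -0.32, 0.35, -1], [-0.36, -0.15, -0.287, -0.21, -0.4, 0.44, -1], [-0.432, -0.178, -0.344, -0.251, -0.479, 0.526, -1], [-0.432, -0.178, -0.344, -0.251, -0.479, 0.526, -1], [-0.432, -0.178, -0.344, -0.251, -0.479, 0.526, -1], [-0.432, -0.178, -0.344, -0.251, -0.479, 0.526, -1]],
  ],
  newtons=40,
)

```text
time: 41.68
position: [350.4, -120.6, 439.5]
ee_rot: [-3.141, 0.001, 0.002]
contact_force: [1.2, -1.1, -0.6]
opening: 0.1
finger_force: 0.0
```

```bash
python3 - <<'E'
from pan import *
s=sense();print(s["position"],s["ee_rot"],s["opening"])
B=down(-90);c=np.array([424,42,0])
for z in(440,385,375,372,370,368): print(z,go(c+[0,0,z],B))
E
```

```text
[ 350.44550661 -120.64630613  439.4991941 ] [-3.14103377e+00  1.26008334e-03  2.16047959e-03] 0.06592298599114402
440 [-0.0, 0.001, -0.0, 0.294, -0.651, -0.002]
385 [-0.0, 0.001, -0.0, 0.294, -0.651, 0.218]
375 [-0.0, 0.001, -0.0, 0.294, -0.651, 0.258]
372 [-0.0, 0.001, -0.0, 0.294, -0.651, 0.27]
370 [-0.0, 0.001, -0.0, 0.294, -0.651, 0.278]
368 [-0.0, 0.001, -0.0, 0.294, -0.651, 0.286]
```

Request:
drive_tool(
  plan=[
    [[0, 0, 0, 0.1, -0.22, 0, -1], [0, 0, 0, 0.2, -0.44, 0, -1], [0, 0, 0, 0.294, -0.651, 0, -1], [0, 0, 0, 0.294, -0.651, 0, -1], [0, 0, 0, 0.294, -0.651, 0.12, -1], [0, 0, 0, 0.294, -0.651, 0.22, -1], [0, 0, 0, 0.294, -0.651, 0.25, -1], [0, 0, 0, 0.294, -0.651, 0.262, -1], [0, 0, 0, 0.294, -0.651, 0.262, -1], [0, 0, 0, 0.294, -0.651, 0.262, -1]],
  ],
)

```text
time: 42.92
position: [424.0, 42.4, 376.0]
ee_rot: [-3.141, -0.001, -0.005]
contact_force: [-0.0, 0.1, -1.0]
opening: 0.1
finger_force: 0.0
```

Request:
drive_tool(
  plan=[
    [[0, 0, 0, 0, 0, 0.006, -1], [0, 0, 0, 0, 0, 0.012, -1], [0, 0, 0, 0, 0, 0.012, -1]],
  ],
)

```text
time: 43.3
position: [423.8, 42.5, 372.1]
ee_rot: [3.141, 0.002, 0.002]
contact_force: [-0.5, -0.7, -0.3]
opening: 0.2
finger_force: 0.0
```

Request:
drive_tool(
  plan=[
    [[0, 0, 0, 0, 0, 0.004, -1], [0, 0, 0, 0, 0, 0.006, -1], [0, 0, 0, 0, 0, 0.006, -1]],
  ],
)

```text
time: 43.68
position: [423.9, 42.5, 371.0]
ee_rot: [3.141, 0.002, 0.002]
contact_force: [-0.1, 0.8, 3.0]
opening: 0.1
finger_force: 1.4
```

Contact at 3 N, so I'll press about 1.2 mm deeper.

Request:
drive_tool(
  plan=[
    [[0, 0, 0, 0, 0, 0.003, -1], [0, 0, 0, 0, 0, 0.005, -1], [0, 0, 0, 0, 0, 0.005, -1]],
  ],
)

```text
time: 44.05
position: [423.8, 42.5, 370.5]
ee_rot: [3.141, 0.002, 0.003]
contact_force: [-3.2, 1.6, 7.6]
opening: 0.2
finger_force: 4.1
```

Request:
drive_tool(
  plan=[
    [[0, 0, 0, 0, 0, 0.002, -1], [0, 0, 0, 0, 0, 0.003, -1], [0, 0, 0, 0, 0, 0.003, -1], [0, 0, 0, 0, 0, 0.003, -1], [0, 0, 0, 0, 0, 0.003, -1], [0, 0, 0, 0, 0, 0.003, -1], [0, 0, 0, 0, 0, 0.003, -1], [0, 0, 0, 0, 0, 0.003, -1], [0, 0, 0, 0, 0, 0.003, -1], [0, 0, 0, 0, 0, 0.003, -1]],
  ],
)

```text
time: 45.3
position: [423.8, 42.5, 370.4]
ee_rot: [3.141, 0.003, 0.004]
contact_force: [-5.7, 1.3, 12.5]
opening: 0.1
finger_force: 6.2
```

Request:
drive_tool(
  plan=[
    [[0, 0, 0, 0, 0, -0.05, -1], [0, 0, 0, 0, 0, -0.3, -1], [0, 0, 0, -0.3, 0, -0.4, -1], [0, 0, 0, -0.3, 0, -0.4, -1], [0, 0, 0, -0.3, 0, -0.4, -1], [0, 0, 0, -0.3, 0, -0.4, -1]],
  ],
)

```text
time: 46.05
position: [349.3, 42.7, 468.0]
ee_rot: [3.14, 0.001, 0.001]
contact_force: [-0.3, -0.4, -0.6]
opening: 0.1
finger_force: 0.0
```

```bash
python3 - <<'E'
from pan import *
print(sense()["position"])
d,W=top();fitpan(W,(463,-244))
P=W[200:290,430:510].reshape(-1,3);rim=P[(P[:,2]>62)&(P[:,2]<85)&(np.hypot(P[:,0]-463.7,P[:,1]+243.4)<65)]
print("rim slope",np.linalg.lstsq(np.c_[rim[:,:2],np.ones(len(rim))],rim[:,2],rcond=None)[0].round(3))
for u,v in((222,263),(219,221),(171,263)): print(W[v,u].round(0))
cv2.imwrite("pics/end.png",cv2.resize(d["img"][90:330,110:510,::-1],(800,480)))
E
```

```text
[349.28662301  42.67217868 468.04550925]
tray [524.  93. 172.] [553.  93. 167.]
rim c [ 463.8 -243.4] 298 handle dir deg 135.8 201 centre offset from line -0.8 h mean [ 381.4 -162.1   77.6] hz max 82.4
rim slope [-5.0000e-03  2.2000e-02  8.1128e+01]
[434. 425.  -1.]
[545. 422.  51.]
[434. 543.  66.]
```

View pics/end.png

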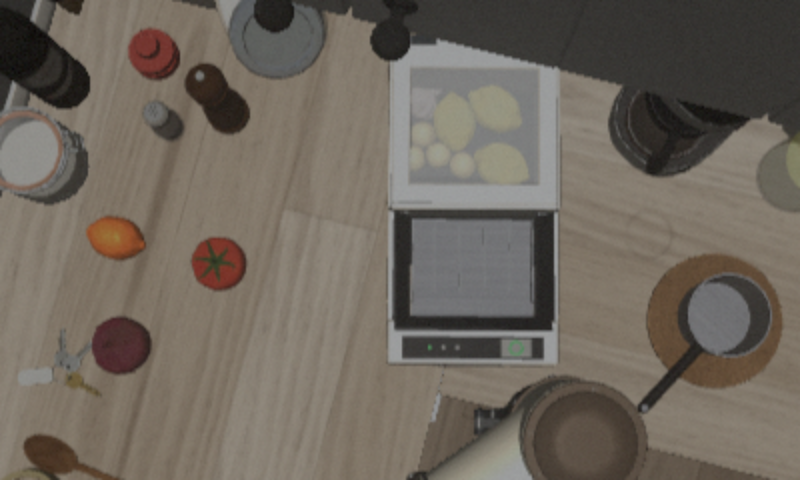

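All the food is inside and the tray is up. The pan stands on the trivet, and the tomato and onion haven't moved. Handing in.

```bash
python3 -c "
from bench import *
print(sign_off())"
```

```text
the job is handed in; nothing more can be done
None
```

I've handed the job in, but `sign_off()` returned no verdict: the garlic, three lemons and four potatoes are in the recycler with the tray back up, the pan stands upright within about 5 mm of the trivet centre (I regrasped it once after it was knocked off-centre), the start key was pressed for over a second at about 8–12 N, and the tomato and onion haven't moved.

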